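Fetch the candle arch from behind the jars in the attic crate

TASK

Fetch the electric candle arch from the back of the wooden crate: first clear the glass jar, the metal tea caddy and the candle lantern that stand in front of it onto the green box lid, then stand the arch upright in the empty cardboard carton, ready to be carried down. Then put the jar, the caddy and the lantern back in the crate, each upright on the very spot where it stood. Set everything down gently, without dropping it, and leave the snow globe, the tape roll and the little bulb box alone.

Things in the scene. Friction and masses are not known exactly. Their poses are not given: they have to be found in the camera images.
- arch: electric candle arch: 0.3 kg white wooden bridge with 7 candles. Base bar 36 mm deep (x), 250 long (y), 22 high; on it a half-round band 14 mm thick, 22 deep, crest over the middle centred at 108 mm; middle candle to 162 mm. Open below the crest from 75 to 97 mm. Grip the crest across its 14 mm, fingers closing along x, candle between them. Origin: centre of underside; x away from robot
- jar: round glass storage jar full of metallic baubles, flat wooden lid; 62 mm diameter up to 92 mm, lid 58 mm diameter, 116 mm high, about 0.4 kg. Origin: centre of the underside; z up. Grip the glass, for example at 80 mm above the underside.
- caddy: square plain metal tea caddy, closed box 56 x 56 x 98 mm with a low round stopper (46 mm diameter) on top, 110 mm high in all, about 0.3 kg. Its x and y axes are square to its sides, x roughly away from the robot. Origin: centre of the underside; z up.
- lantern: square candle lantern, dark steel frame, glass panes, stepped roof; foot 62 x 62 x 8 mm, body 54 x 54 up to 88 mm, eaves 58 x 58 at 88 to 94, roof and ring to 127; about 0.35 kg. x and y axes square to its sides, x roughly away from the robot; grip the body across its sides, 60 to 80 mm above the underside. Origin: centre of underside; z up
- crate: shallow slatted wooden crate (fixed), 200 mm (x) by 380 (y), sides 7 mm thick, 64 high, corner posts to 83, floor 10 thick. Jar, caddy, lantern stand in a row along y in any order, about 108 mm apart, at its x = -30 mm; the arch behind them at x = +38 mm, lengthwise along y. Origin: centre of underside; x points away from the robot, z up
- lid: green plastic box lid lying flat (fixed), left or right of the crate: the side area for the three things. 280 mm (x) by 180 (y), flat panel 10 mm high, 266 x 166 mm, inside a raised rim 7 mm wide, 14 mm high; a white catch beyond each end. Origin: centre of underside; x roughly away from the robot, z up
- carton: shallow open empty cardboard carton (fixed), on the other side of the crate from the lid: 292 mm (x) by 180 (y) by 62 high outside, walls and floor 5 mm thick, inside 282 x 170. The arch fits in lengthwise along its x. Origin: centre of underside; x roughly away from the robot, z up
- globe: snow globe, a bystander: glass ball of 64 mm diameter on a dark wooden foot of 68 mm diameter, 82 mm high, loose on the table between robot and crate. Origin: centre of the underside.
- tape: roll of orange packing tape lying flat, a bystander: 96 mm outside, 70 mm inside diameter, 48 mm high, loose on the table between robot and crate. Origin: centre of the underside.
- bulbbox: little cardboard box for a spare bulb, a bystander: 26 x 26 x 44 mm, loose in the crate's back right corner, beside the end of the arch (about 20 to 45 mm off it). Origin: centre of the underside.

How it is judged:
By the outcome, as a careful person would: the job done as asked, in the order asked, and still so for the second after the job is handed in, with the robot touching nothing.
It also fails if it takes over 146 s, if anything falls off the work surface, if the arm or the gripper's body presses on something with over 40 N, if the wrist force passes 120 N, or if a joint passes its speed limit or range.

ROBOT

A 6-joint arm with a two-finger parallel gripper is mounted at the origin on the work surface. World frame = base frame: x ahead of the robot, y to its left, z up, the work surface at z = 0. Lengths are in m, angles in rad, forces in N, time in s.
With the tool pointing down it reaches from about 0.4 to 0.825 m from the base axis. Payload 7 kg.
Tool frame: the origin (TCP) lies at the very end of the fingers, on their centre line; the grasp point (between the pads) lies 19 mm behind it (grip_depth is the distance from the TCP to the grasp point, in m); z points along the fingers, y is the direction in which the jaws open and shut (so a half turn about z gives the same grasp; the last joint's range is limited). The gripper opens to 88 mm and grips with 3 to 60 N. Pads are 19 mm wide; open, the fingers measure 130 mm over their backs; the gripper's body (78 mm by 193 mm) begins 47 mm behind the grasp point.
Start: joints at [1.596, 0.359, 0.012, 0, -1.224, -0.288], TCP at [0.175, 0.652, 0.227] pointing down, gripper open.
Joint ranges: [-3.07, 3.07], [-1.43, 2.12], [-1.02, 1.25], [-3.03, 1.67], [-3.05, -0], [-3.03, 3.03]. Speed limits (rad/s): [2.39, 2.39, 3.01, 3.14, 3.14, 3.14].

INTERFACE

Orientations are given as [roll, pitch, yaw] about the fixed x, y, z axes, in that order (R = Rz(yaw) Ry(pitch) Rx(roll)).
In Python, from station import get_state, grab_frame, get_calibration, job_done, grip_depth gives the robot as it stands. The module is installed in compiled form; this text tells all that it offers.
- The arm moves only by the shell command python3 -m crank 'ROWS' [FORCE]. ROWS is JSON, a list of rows, each an object with "turn": the turn, a rotation vector about the tool's x, y, z each as a share of 2 pi rad, from -1 to 1, a list of three; "slide": the shift along the tool's x, y, z each as a share of 0.5 m, from -1 to 1, a list of three; "fingers": the opening, from -1 (shut) to 1 (fully open). A call has 1 to 5 rows; each row is the pose to reach, as a shift and turn from the pose commanded when the call began, along the tool's axes at that moment, turning the shorter way round; what a row does not reach only later rows make up. A row lasts 1/12 s, in which the tool goes at most 41.7 mm and 7.16 degrees, less where a joint would pass 70% of its speed; a pose out of reach is approached as far as the arm can. A call with a number of a shift or a turn outside -1 to 1 is refused whole. A call with a gripper value outside its range is refused whole. The fingers move at their own pace and stop on an object; FORCE is the grip in N (left out, the last holds). Time passes only in rows, so rows that repeat a pose let the fingers close. It gives the time, the measured TCP pose, the force and the opening at its end, in the units of the state.
- get_state(): the state, without advancing time (a new reading comes with each control period).
- grab_frame(name): name is "side" or "top" or "wrist"; returns the picture (480x640x3 uint8, red, green, blue); there is no depth.
- get_calibration(name): a dict with "K" (3x3 intrinsics, pixels), "pose" (4x4, takes a point from camera to world coordinates). Camera axes: x right, y up, looking along -z (the intrinsics and any distortion apply to the point x, -y, -z); pixel columns grow to the right and rows downward; lengths in m; the calibration is good to about 2 mm. A picture is of the moment at which its call begins: read the wrist's pose just before it. get_calibration takes no time and is no camera call; for the wrist camera it gives the pose at the moment of the call.
- job_done(): hands the job in, once; it reports no verdict.
The state is a dict: "t": time; "q": joint angles; "qd": joint speeds; "joint_efforts": joint torques, N m; "eef_pos": TCP position; "ee_rot": TCP orientation; "force": force on the tool from outside, world axes, zero at the start; "moment": the same for the moment, N m; "width": finger opening in m.
Only numpy, scipy, OpenCV 4.12 (cv2) and the standard library are available. Lean on these libraries where they do the work, as an engineer would, in place of code of your own. Each camera call takes 0.05 s, during which the arm holds its last target.

## Working session

There is one attempt and no reset: what is moved stays moved. The work goes in short steps, Python scripts to look and compute and a shell command to move; the robot and the scene stay as the last step left them, time stands still between calls to the robot, and variables do not carry over. Pictures are saved under pics/ and viewed, and the job is handed in when it is done.

```bash
mkdir -p pics; ls; python3 - <<'E'
from station import *
import cv2
s=get_state(); print(s)
print(grip_depth if not callable(grip_depth) else grip_depth())
for n in ("side","top","wrist"):
    c=get_calibration(n); print(n,c)
    f=grab_frame(n); cv2.imwrite(f"pics/{n}0.png",f[:,:,::-1])
E
```

```text
pics
{'t': 0.0, 'q': array([ 1.59609556e+00,  3.59393918e-01,  1.10563002e-02, -3.35337038e-04,
       -1.22411355e+00, -2.88116707e-01]), 'qd': array([ 0.00078583, -0.00010351,  0.0009485 ,  0.00152289, -0.00152183,
       -0.00065219]), 'joint_efforts': array([-1.32245674e-03, -5.82712162e+01,  2.93047374e+01,  6.99739158e+00,
        7.02534409e-03, -1.61906514e-04]), 'eef_pos': array([0.17526025, 0.65133811, 0.22561971]), 'ee_rot': array([ 3.13991644e+00, -1.68017968e-04, -2.62931536e-01]), 'force': array([ 0.15918956,  1.19868888, -0.84165481]), 'moment': array([ 0.01512032, -0.03729774,  0.03820723]), 'width': 0.08785623102508631}
0.0188
side {'K': array([[501.6952857 ,   0.        , 316.95197388],
       [  0.        , 501.6952857 , 237.32067774],
       [  0.        ,   0.        ,   1.        ]]), 'pose': array([[-0.82059374,  0.34924765, -0.45238479,  0.12168216],
       [-0.57134407, -0.52049762,  0.63454565,  0.57069314],
       [-0.01385163,  0.77917155,  0.62665766,  0.62271796],
       [ 0.        ,  0.        ,  0.        ,  1.        ]])}
top {'K': array([[588.08639932,   0.        , 320.05443111],
       [  0.        , 588.08639932, 245.0774902 ],
       [  0.        ,   0.        ,   1.        ]]), 'pose': array([[-0.02498705,  0.98180133, -0.1882599 ,  0.33474448],
       [-0.99948231, -0.02835279, -0.01520607, -0.00871763],
       [-0.02026704,  0.18778248,  0.98200152,  1.07352863],
       [ 0.        ,  0.        ,  0.        ,  1.        ]])}
wrist {'K': array([[381.89272542,   0.        , 325.20453611],
       [  0.        , 381.89272542, 242.6285746 ],
       [  0.        ,   0.        ,   1.        ]]), 'pose': array([[-0.26116063,  0.93465091,  0.24129401,  0.2392736 ],
       [-0.96529471, -0.25315875, -0.06416204,  0.63349251],
       [ 0.00111658, -0.24967643,  0.96832868,  0.38293559],
       [ 0.        ,  0.        ,  0.        ,  1.        ]])}
```

View pics/top0.png

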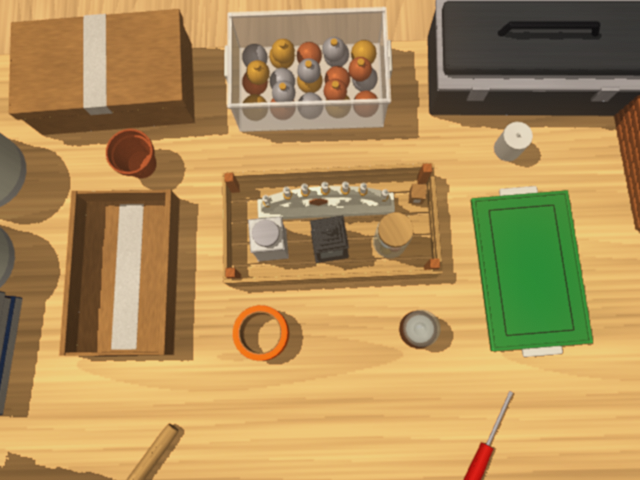

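View pics/side0.png

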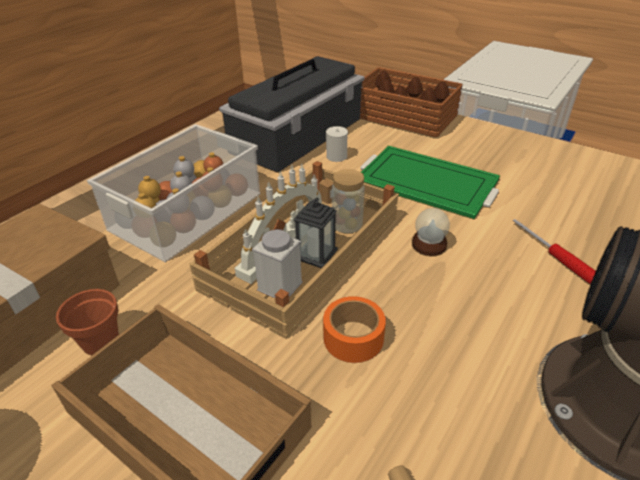

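View pics/wrist0.png

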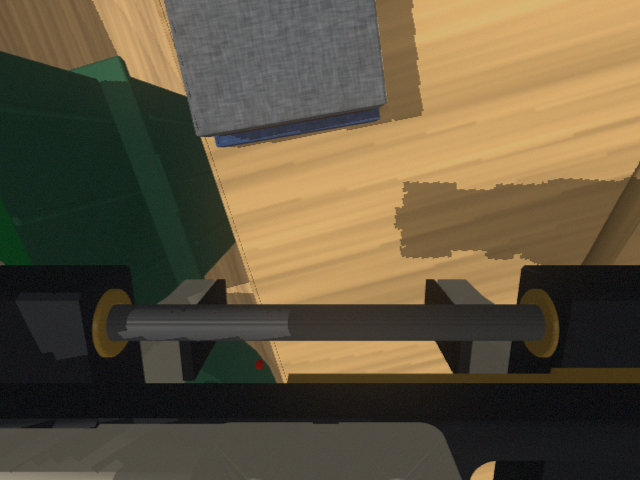

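```bash
cat > h.py <<'E'
import numpy as np, cv2
from station import *
def ray(cal,u,v):
    K=cal["K"];P=cal["pose"]
    d=np.array([(u-K[0,2])/K[0,0],-(v-K[1,2])/K[1,1],-1.])
    return P[:3,3],P[:3,:3]@d
def onz(cal,u,v,z):
    o,d=ray(cal,u,v); return o+d*(z-o[2])/d[2]
def proj(cal,p):
    P=cal["pose"];c=P[:3,:3].T@(np.asarray(p)-P[:3,3])
    K=cal["K"];return K[0,0]*c[0]/-c[2]+K[0,2],K[1,1]*-c[1]/-c[2]+K[1,2]
def crop(f,x,y,w,h,s,name):
    c=cv2.resize(f[y:y+h,x:x+w],None,fx=s,fy=s,interpolation=cv2.INTER_CUBIC)
    cv2.imwrite("pics/"+name,c[:,:,::-1])
E
python3 - <<'E'
from h import *
f=cv2.imread("pics/top0.png")[:,:,::-1]
crop(f,215,155,240,140,3.3,"t_crate.png")
g=cv2.imread("pics/side0.png")[:,:,::-1]
crop(g,180,150,230,190,3.3,"s_crate.png")
cal=get_calibration("top")
hsv=cv2.cvtColor(np.ascontiguousarray(f),cv2.COLOR_RGB2HSV)
m=cv2.inRange(hsv,(50,120,60),(75,255,255))
cs=cv2.findContours(m,cv2.RETR_EXTERNAL,cv2.CHAIN_APPROX_NONE)[0]
c=max(cs,key=cv2.contourArea); r=cv2.minAreaRect(c); print("lid",cv2.contourArea(c))
P=np.array([onz(cal,*p,.014) for p in cv2.boxPoints(r)]);print(P.round(4),P.mean(0))
print(np.linalg.norm(np.diff(P,axis=0),axis=1))
# orange posts
m=cv2.inRange(hsv,(5,140,120),(13,255,230)); m[:150]=0
n,l,st,ce=cv2.connectedComponentsWithStats(m)
for i in range(1,n):
    if st[i,4]>15: print(st[i],ce[i].round(1),onz(cal,*ce[i],.083).round(4))
E
```

```text
lid 14909.5
[[ 0.6168 -0.2737  0.014 ]
 [ 0.6367 -0.4602  0.014 ]
 [ 0.3504 -0.4668  0.014 ]
 [ 0.3317 -0.2895  0.014 ]] [ 0.48387111 -0.37253919  0.014     ]
[0.18759058 0.28637105 0.17828972]
[106 150  47  26 259] [132.5 164.2] [0.6803 0.3356 0.083 ]
[623 150   7  25  71] [626.5 162.1] [ 0.6564 -0.5312  0.083 ]
[629 150   4  11  32] [630.7 154.8] [ 0.6695 -0.54    0.083 ]
[635 150   5  24  56] [637.5 159.2] [ 0.6612 -0.5508  0.083 ]
[632 162   8  41 112] [635.8 180.7] [ 0.6224 -0.543   0.083 ]
[422 164  10   9  78] [426.5 167.8] [ 0.6571 -0.1834  0.083 ]
[225 173   9   9  71] [228.6 177.1] [0.6511 0.1644 0.083 ]
[629 177  11  51 151] [634.1 201.7] [ 0.585  -0.5354  0.083 ]
[429 259  11  10  92] [434.1 263.3] [ 0.4876 -0.1863  0.083 ]
[226 267   9  11  87] [229.9 272.1] [0.4821 0.1615 0.083 ]
[260 308  30  53 159] [280.1 339.2] [0.3669 0.0772 0.083 ]
[239 311  20  17  32] [246.  317.5] [0.4043 0.1341 0.083 ]
[238 310  44  45 105] [262.5 337.2] [0.371  0.1066 0.083 ]
[463 442  23  38  49] [472.8 459.3] [ 0.1697 -0.2283  0.083 ]
[483 446  11  29  40] [488.4 460. ] [ 0.1681 -0.2529  0.083 ]
```

View pics/t_crate.png

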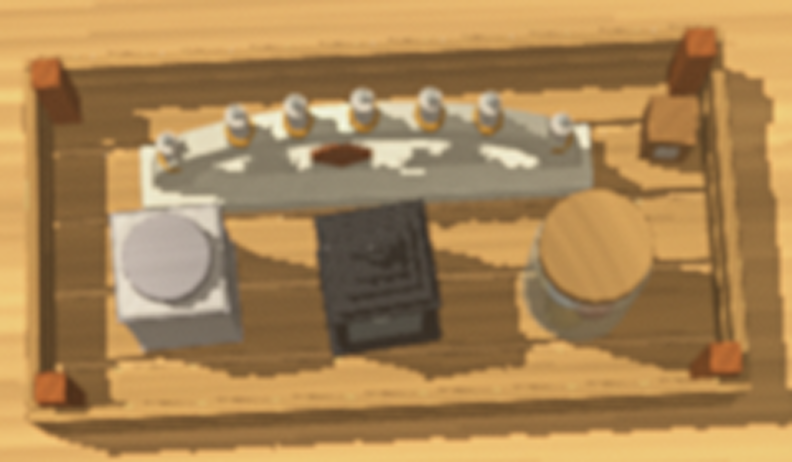

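View pics/s_crate.png

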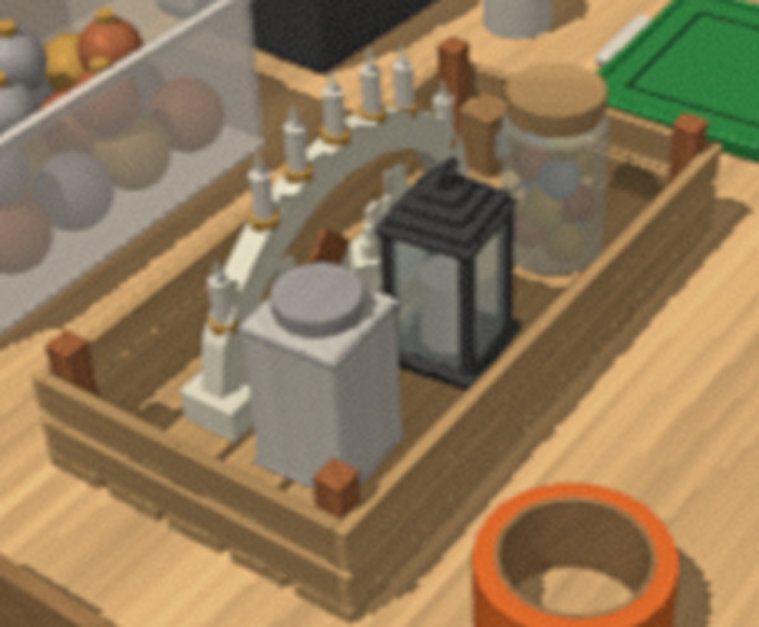

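```bash
cat >> h.py <<'E'
from scipy.spatial.transform import Rotation as Ro
def Rrpy(r): return Ro.from_euler("xyz",r)
def go(x,y,z,yaw):
    s=get_state();R=Rrpy(s["ee_rot"]);T=Rrpy([np.pi,0,yaw])
    d=R.inv().apply(np.array([x,y,z])-s["eef_pos"])
    t=(R.inv()*T).as_rotvec()
    print("t",round(s["t"],2),"pos",s["eef_pos"].round(4),"rpy",s["ee_rot"].round(3),"F",s["force"].round(1),"w",round(s["width"],4))
    print(" slide",(d/.5).round(4)," turn",(t/2/np.pi).round(4)," dist mm",round(np.linalg.norm(d)*1e3,1),"rows",round(max(np.linalg.norm(d)/.0417,np.degrees(np.linalg.norm(t))/7.16),1))
E
python3 -c "
from h import *
go(.48,-.01,.33,0)"
```

```text
t 0.15 pos [0.1753 0.6515 0.2258] rpy [ 3.14  -0.    -0.263] F [-0.4  0.6 -0.4] w 0.0878
 slide [ 0.9323  1.1194 -0.2067]  turn [ 0.0002 -0.     -0.0418]  dist mm 735.7 rows 17.6
```

```bash
python3 -m crank '[{"slide":[0.2,0.25,-0.207],"turn":[0,0,-0.042],"fingers":1},{"slide":[0.2,0.25,-0.207],"turn":[0,0,-0.042],"fingers":1},{"slide":[0.2,0.25,-0.207],"turn":[0,0,-0.042],"fingers":1},{"slide":[0.2,0.25,-0.207],"turn":[0,0,-0.042],"fingers":1},{"slide":[0.2,0.25,-0.207],"turn":[0,0,-0.042],"fingers":1}]'; python3 -c "
from h import *
go(.48,-.01,.33,0)"
```

```text
t: 0.57
eef_pos: [0.2407, 0.5028, 0.333]
ee_rot: [-3.139, -0.001, 0.001]
force: [0.8, 1.2, 0.1]
width: 0.0874
t 0.57 pos [0.2407 0.5028 0.333 ] rpy [-3.139e+00 -1.000e-03  1.000e-03] F [0.8 1.2 0.1] w 0.0874
 slide [0.4779 1.026  0.0039]  turn [-0.0004 -0.0002  0.0001]  dist mm 565.9 rows 13.6
```

```bash
python3 -m crank '[{"slide":[0.478,0.98,0],"turn":[0,0,0],"fingers":1},{"slide":[0.478,0.98,0],"turn":[0,0,0],"fingers":1},{"slide":[0.478,0.98,0],"turn":[0,0,0],"fingers":1},{"slide":[0.478,0.98,0],"turn":[0,0,0],"fingers":1},{"slide":[0.478,0.98,0],"turn":[0,0,0],"fingers":1}]'; python3 -m crank '[{"slide":[0.3,0.62,0],"turn":[0,0,0],"fingers":1},{"slide":[0.3,0.62,0],"turn":[0,0,0],"fingers":1},{"slide":[0.3,0.62,0],"turn":[0,0,0],"fingers":1},{"slide":[0.3,0.62,0],"turn":[0,0,0],"fingers":1},{"slide":[0.3,0.62,0],"turn":[0,0,0],"fingers":1}]'; python3 -c "
from h import *
go(.48,-.01,.33,0)"
```

```text
t: 0.98
eef_pos: [0.3312, 0.3159, 0.3301]
ee_rot: [-3.141, -0.0, 0.002]
force: [0.7, 0.7, 0.7]
width: 0.0876
t: 1.4
eef_pos: [0.422, 0.1285, 0.3304]
ee_rot: [-3.141, -0.001, 0.002]
force: [1.3, 1.2, 0.6]
width: 0.0876
t 1.4 pos [0.422  0.1285 0.3304] rpy [-3.141e+00 -1.000e-03  2.000e-03] F [1.3 1.2 0.6] w 0.0876
 slide [0.1154 0.2772 0.0006]  turn [-0.0001 -0.0001  0.0003]  dist mm 150.1 rows 3.6
```

```bash
python3 -m crank '[{"slide":[0.115,0.277,0],"turn":[0,0,0],"fingers":1},{"slide":[0.115,0.277,0],"turn":[0,0,0],"fingers":1},{"slide":[0.115,0.277,0],"turn":[0,0,0],"fingers":1},{"slide":[0.115,0.277,0],"turn":[0,0,0],"fingers":1},{"slide":[0.115,0.277,0],"turn":[0,0,0],"fingers":1}]'; python3 - <<'E'
from h import *
go(.48,-.01,.33,0)
import pickle
c=get_calibration("wrist"); f=grab_frame("wrist"); cv2.imwrite("pics/w1.png",f[:,:,::-1]); pickle.dump(c,open("w1.pkl","wb"))
c=get_calibration("wrist");print(c["pose"].round(3))
E
```

```text
t: 1.82
eef_pos: [0.4804, -0.0116, 0.3295]
ee_rot: [3.14, 0.001, -0.003]
force: [-0.7, -0.1, 1.0]
width: 0.0875
t 1.82 pos [ 0.4804 -0.0116  0.3295] rpy [ 3.14e+00  1.00e-03 -3.00e-03] F [-0.7 -0.1  1. ] w 0.0875
 slide [-0.0008 -0.0031 -0.0011]  turn [ 0.0002  0.0002 -0.0005]  dist mm 1.7 rows 0.0
[[-0.004  0.968  0.251  0.546]
 [-1.    -0.004 -0.001 -0.011]
 [-0.    -0.251  0.968  0.487]
 [ 0.     0.     0.     1.   ]]
```

View pics/w1.png

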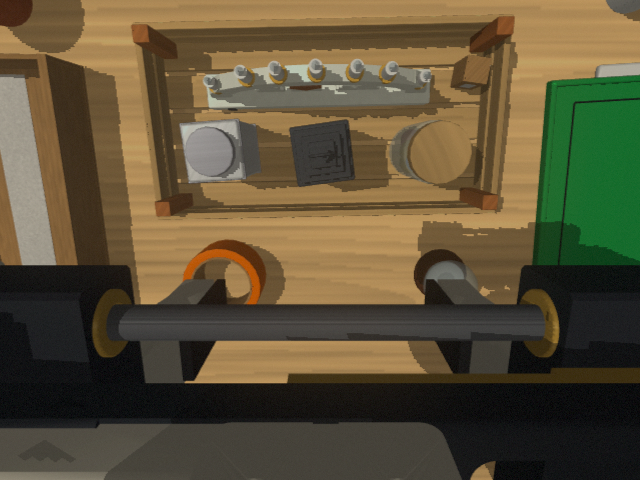

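```bash
python3 - <<'E'
from h import *
f=cv2.imread("pics/w1.png")[:,:,::-1]
crop(f,170,50,160,145,5,"w1a.png");crop(f,280,50,240,145,3.3,"w1b.png")
E
```

```text
(no output)
```

View pics/w1a.png

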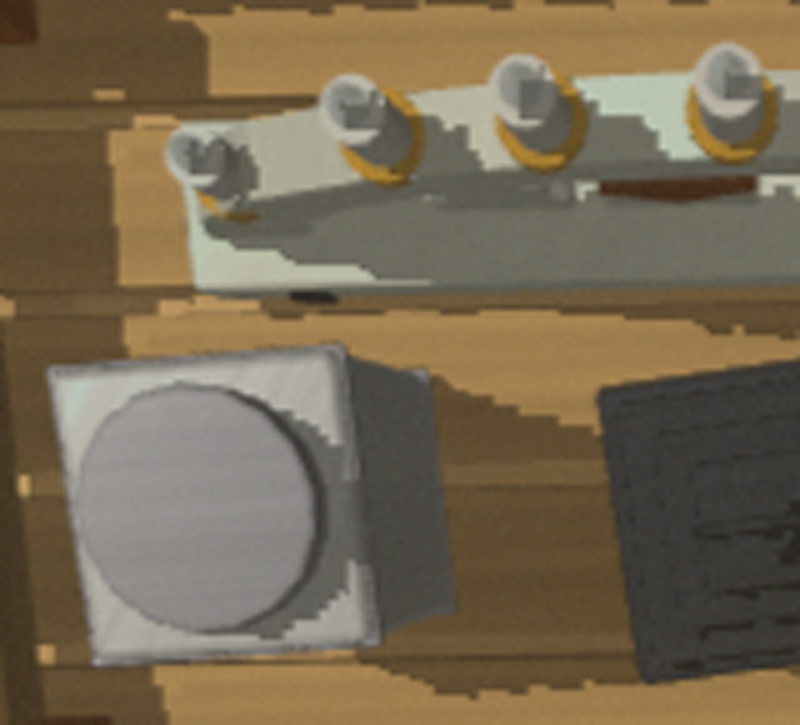

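View pics/w1b.png

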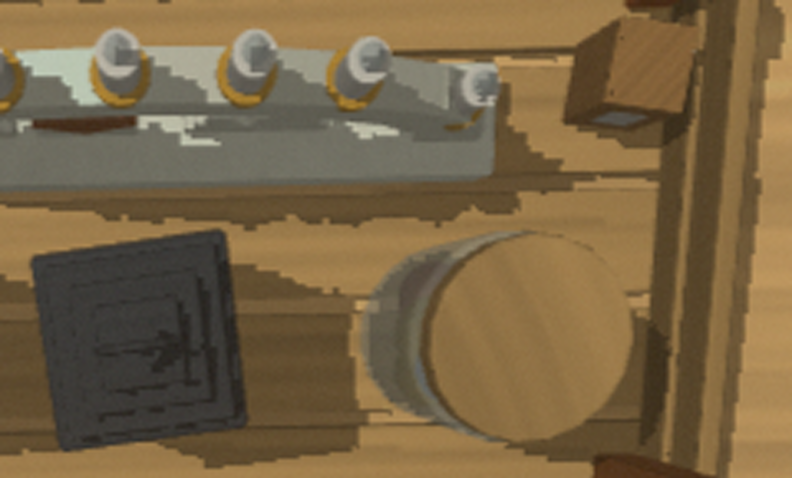

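```bash
cat > m1.py <<'E'
from h import *
import pickle
c=pickle.load(open("w1.pkl","rb"))
A=lambda p:(p[0]/5+170-.4,p[1]/5+50-.4)
B=lambda p:(p[0]/3.3+280-.35,p[1]/3.3+50-.35)
def sq(n,pts,z):
    P=np.array([onz(c,*p,z) for p in pts])[:,:2]
    e=np.roll(P,-1,0)-P
    print(n,"corners",P.round(4).tolist(),"ctr",P.mean(0).round(4),"edges mm",(np.linalg.norm(e,axis=1)*1e3).round(1),"edge ang",[round((np.degrees(np.arctan2(v[1],v[0]))+45)%90-45,1) for v in e])
sq("caddy",[A(p) for p in [(50,368),(343,347),(380,642),(95,664)]],.108)
print("stopper",onz(c,*A((198,508)),.120))
sq("lantern",[B(p) for p in [(33,257),(222,230),(245,427),(66,450)]],.104)
p=onz(c,*B((528,335)),.126); q=onz(c,*B((424,335)),.126);print("jar",p,np.linalg.norm(p-q))
print("arch candle tip",onz(c,*A((728,75)),.172))
l=onz(c,*A((200,288)),.032);r=onz(c,*B((492,177)),.032);print("arch base front",l,r,np.linalg.norm(l-r),"yaw",np.degrees(np.arctan2(-(l-r)[0],(l-r)[1])),"ctr",(l+r)/2)
hsv=cv2.cvtColor(cv2.imread("pics/w1.png"),cv2.COLOR_BGR2HSV)
t=get_calibration("top")
# crate posts in wrist
for n,p in dict(TL=(141,35),TR=(504,27),BL=(164,208),BR=(487,202)).items(): print(n,onz(c,*p,.083).round(4))
# globe top / tape in top view
print("tape top ctr",onz(t,261,333,.048).round(3),"globe",onz(t,420,329,.06).round(3))
for n,p in dict(cL=(75,192),cR=(180,192),bR=(175,355),bL=(60,355)).items(): print("carton",n,onz(t,*p,.062).round(4))
E
python3 m1.py; python3 - <<'E'
from h import *
f=cv2.imread("pics/top0.png")[:,:,::-1]
crop(f,50,180,145,185,3.2,"t_carton.png");crop(f,460,180,150,185,3.2,"t_lid.png")
E
```

```text
caddy corners [[0.5662, 0.1252], [0.5697, 0.0695], [0.5146, 0.0656], [0.5105, 0.1219]] ctr [0.5403 0.0956] edges mm [55.8 55.3 56.5 55.8] edge ang [np.float64(3.6), np.float64(4.0), np.float64(4.1), np.float64(3.4)]
stopper [0.54048952 0.0957241  0.12      ]
lantern corners [[0.562, 0.0215], [0.5692, -0.0335], [0.5127, -0.0409], [0.5061, 0.013]] ctr [ 0.5375 -0.01  ] edges mm [55.4 57.  54.4 56.5] edge ang [np.float64(7.5), np.float64(7.5), np.float64(7.0), np.float64(8.6)]
jar [ 0.5397016  -0.11769144  0.126     ] 0.028949035853220985
arch candle tip [ 0.60497078 -0.0052428   0.172     ]
arch base front [0.58714057 0.11736272 0.032     ] [ 0.59023579 -0.12915817  0.032     ] 0.24654031638135568 yaw 0.7193455250255482 ctr [ 0.58868818 -0.00589773  0.032     ]
TL [0.6482 0.1632 0.083 ]
TR [ 0.6537 -0.1834  0.083 ]
BL [0.4812 0.1596 0.083 ]
BR [ 0.4861 -0.1843  0.083 ]
tape top ctr [0.379 0.113 0.048] globe [ 0.379 -0.16   0.06 ]
carton cL [0.6385 0.445  0.062 ]
carton cR [0.6327 0.2554 0.062 ]
carton bR [0.3456 0.2582 0.062 ]
carton bL [0.3506 0.4553 0.062 ]
```

View pics/t_carton.png

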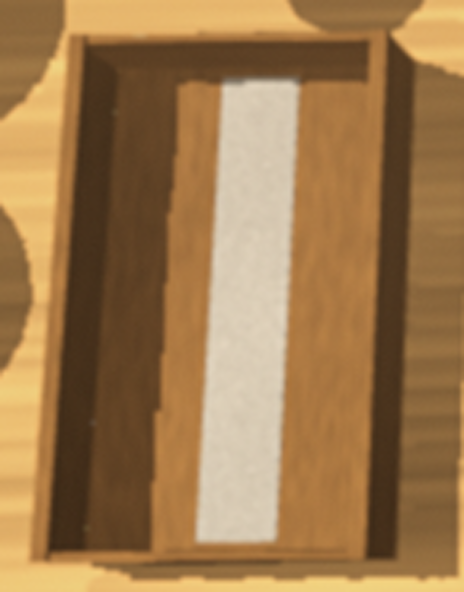

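View pics/t_lid.png

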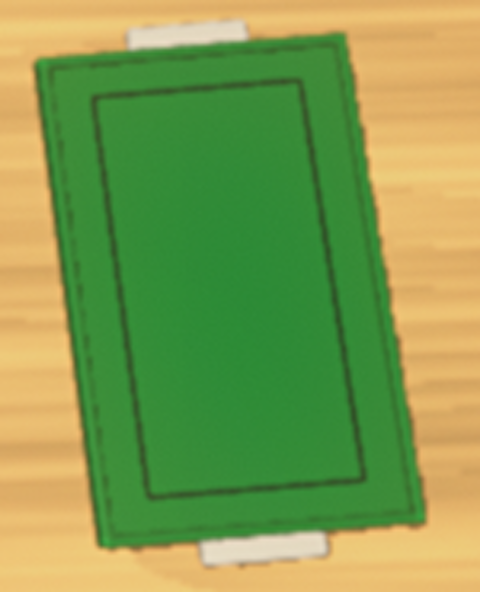

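```bash
python3 - <<'E'
from h import *
t=get_calibration("top")
def sq(n,pts,z,ox,oy):
    P=np.array([onz(t,p[0]/3.2+ox-.35,p[1]/3.2+oy-.35,z) for p in pts])[:,:2]
    e=np.roll(P,-1,0)-P
    print(n,P.round(4).tolist(),"ctr",P.mean(0).round(4),"edges",(np.linalg.norm(e,axis=1)*1e3).round(1),"ang",[round((np.degrees(np.arctan2(v[1],v[0]))+45)%90-45,1) for v in e])
sq("carton",[(72,37),(388,35),(368,557),(35,558)],.062,50,180)
sq("lid",[(36,62),(345,35),(425,522),(102,547)],.014,460,180)
print("strip",[onz(t,p[0]/3.2+50,p[1]/3.2+180,.005).round(4) for p in [(259,78),(236,543)]])
E
```

```text
carton [[0.6402, 0.4503], [0.6358, 0.2718], [0.3482, 0.2759], [0.3522, 0.4544]] ctr [0.4941 0.3631] edges [178.6 287.6 178.5 288. ] ang [np.float64(-1.4), np.float64(-0.8), np.float64(-1.3), np.float64(-0.8)]
lid [[0.6166, -0.2739], [0.6273, -0.4528], [0.3488, -0.4678], [0.3398, -0.2899]] ctr [ 0.4831 -0.3711] edges [179.3 278.9 178.1 277.3] ang [np.float64(3.4), np.float64(3.1), np.float64(2.9), np.float64(3.3)]
strip [array([0.6281, 0.3628, 0.005 ]), array([0.358 , 0.3662, 0.005 ])]
```

```bash
python3 -c "
from h import *
go(.5395,-.1177,.20,0)"
```

```text
t 1.87 pos [ 0.4798 -0.0101  0.3294] rpy [ 3.141e+00  1.000e-03 -3.000e-03] F [-0.1  0.7 -0.1] w 0.0874
 slide [0.1204 0.2148 0.2588]  turn [ 0.0001  0.0002 -0.0005]  dist mm 178.6 rows 4.3
```

```bash
python3 -m crank '[{"slide":[0.12,0.215,0.1],"turn":[0,0,0],"fingers":0.75},{"slide":[0.12,0.215,0.15],"turn":[0,0,0],"fingers":0.75},{"slide":[0.12,0.215,0.2],"turn":[0,0,0],"fingers":0.75},{"slide":[0.12,0.215,0.258],"turn":[0,0,0],"fingers":0.75},{"slide":[0.12,0.215,0.258],"turn":[0,0,0],"fingers":0.75}]'; python3 - <<'E'
from h import *
go(.5395,-.1177,.071,0)
c=get_calibration("wrist");f=grab_frame("wrist"); cv2.imwrite("pics/w2.png",f[:,:,::-1])
go(.5395,-.1177,.071,0)
p=proj(c,(.5395,-.1177,.126));print(p)
E
```

```text
t: 2.28
eef_pos: [0.5382, -0.1159, 0.1964]
ee_rot: [-3.141, 0.005, -0.0]
force: [-1.7, 0.2, -0.3]
width: 0.0765
t 2.28 pos [ 0.5382 -0.1159  0.1964] rpy [-3.141  0.005 -0.   ] F [-1.7  0.2 -0.3] w 0.0765
 slide [0.0039 0.0037 0.2509]  turn [-0.0001  0.0008 -0.0001]  dist mm 125.5 rows 3.0
t 2.33 pos [ 0.537  -0.116   0.1938] rpy [-3.141e+00  1.000e-02 -1.000e-03] F [-1.1 -0.9 -3.4] w 0.0766
 slide [0.0073 0.0035 0.2455]  turn [-0.0001  0.0015 -0.0001]  dist mm 122.8 rows 2.9
(np.float64(327.1969934893002), np.float64(251.86176308705407))
```

View pics/w2.png

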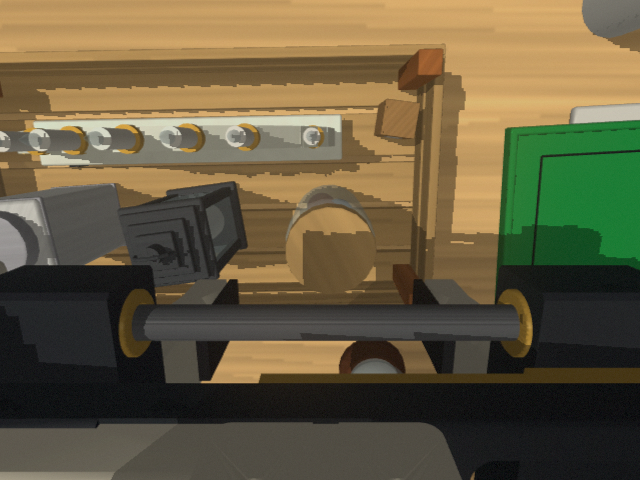

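```bash
python3 -m crank '[{"slide":[0,0,0.06],"turn":[0,0,0],"fingers":0.75},{"slide":[0,0,0.06],"turn":[0,0,0],"fingers":0.75},{"slide":[0,0,0.06],"turn":[0,0,0],"fingers":0.75}]'; python3 - <<'E'
from h import *
go(.5395,-.1177,.071,0)
E
```

```text
t: 2.58
eef_pos: [0.5391, -0.1146, 0.1711]
ee_rot: [3.141, 0.002, 0.002]
force: [0.8, -0.1, 0.6]
width: 0.0764
t 2.58 pos [ 0.5391 -0.1146  0.1711] rpy [3.141e+00 2.000e-03 2.000e-03] F [ 0.8 -0.1  0.6] w 0.0764
 slide [0.0013 0.0062 0.2001]  turn [0.0001 0.0004 0.0003]  dist mm 100.1 rows 2.4
```

```bash
python3 - <<'E'
from h import *
for i in range(3):
    c=get_calibration("wrist");f=grab_frame("wrist"); 
    s=get_state();print(s["eef_pos"].round(4),s["ee_rot"].round(4),c["pose"][:3,3].round(4))
cv2.imwrite("pics/w3.png",f[:,:,::-1])
p=proj(c,(.5395,-.1177,.126));print(p)
crop(f,230,130,200,180,4,"w3c.png")
E
```

```text
[ 0.5401 -0.1146  0.1724] [ 3.1412e+00 -5.0000e-04  2.5000e-03] [ 0.6057 -0.1152  0.3281]
[ 0.5406 -0.1146  0.1731] [ 3.1414e+00 -2.2000e-03  2.5000e-03] [ 0.6063 -0.1152  0.3297]
[ 0.5408 -0.1147  0.1733] [ 3.1415e+00 -3.1000e-03  2.4000e-03] [ 0.6065 -0.1153  0.3305]
(np.float64(329.55745244867967), np.float64(268.1770546490544))
```

View pics/w3c.png

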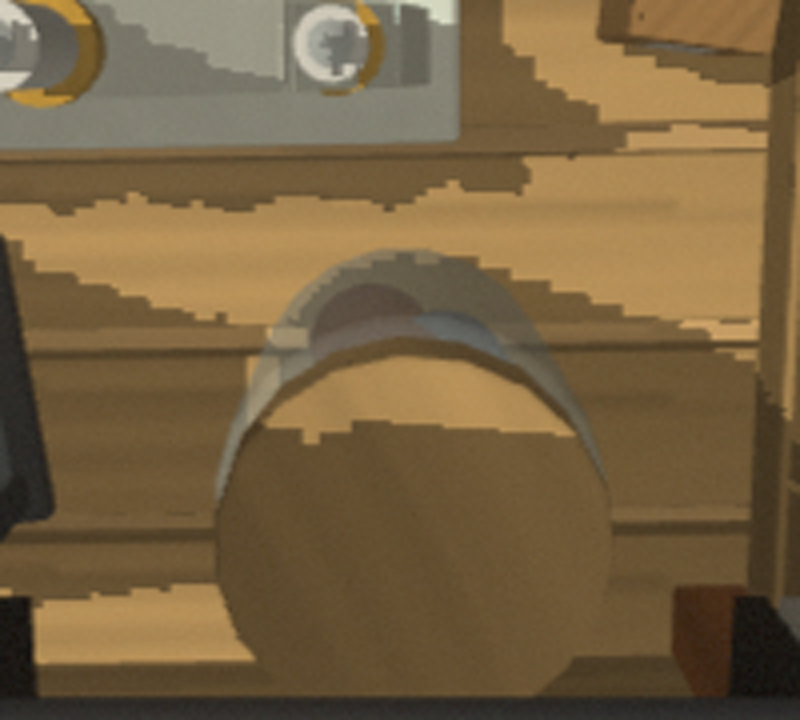

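```bash
python3 -m crank '[{"slide":[0,0.009,0.02],"turn":[0,0,0],"fingers":0.75},{"slide":[0,0.009,0.05],"turn":[0,0,0],"fingers":0.75},{"slide":[0,0.009,0.1],"turn":[0,0,0],"fingers":0.75},{"slide":[0,0.009,0.15],"turn":[0,0,0],"fingers":0.75},{"slide":[0,0.009,0.19],"turn":[0,0,0],"fingers":0.75}]'; python3 -m crank '[{"slide":[0,0,0.014],"turn":[0,0,0],"fingers":0.75},{"slide":[0,0,0.014],"turn":[0,0,0],"fingers":0.75},{"slide":[0,0,0.014],"turn":[0,0,0],"fingers":0.75}]'; python3 - <<'E'
from h import *
go(.5395,-.1195,.071,0)
f=grab_frame("wrist"); cv2.imwrite("pics/w4.png",f[:,:,::-1]);f=grab_frame("side"); cv2.imwrite("pics/s4.png",f[:,:,::-1])
go(.5395,-.1195,.071,0)
E
```

```text
t: 3.15
eef_pos: [0.5396, -0.1198, 0.0752]
ee_rot: [-3.141, -0.001, 0.001]
force: [0.3, -0.3, -0.9]
width: 0.0768
t: 3.4
eef_pos: [0.5403, -0.12, 0.0698]
ee_rot: [3.141, -0.001, 0.001]
force: [0.2, 0.1, -0.0]
width: 0.0768
t 3.4 pos [ 0.5403 -0.12    0.0698] rpy [ 3.141e+00 -1.000e-03  1.000e-03] F [ 0.2  0.1 -0. ] w 0.0768
 slide [-0.0016 -0.0009 -0.0024]  turn [ 0.     -0.0001  0.0002]  dist mm 1.5 rows 0.0
t 3.5 pos [ 0.5409 -0.1198  0.0706] rpy [-3.142e+00 -2.000e-03  1.000e-03] F [ 1.2 -0.5  1.2] w 0.0766
 slide [-0.0028 -0.0006 -0.0009]  turn [-0.     -0.0004  0.0002]  dist mm 1.5 rows 0.0
```

View pics/w4.png

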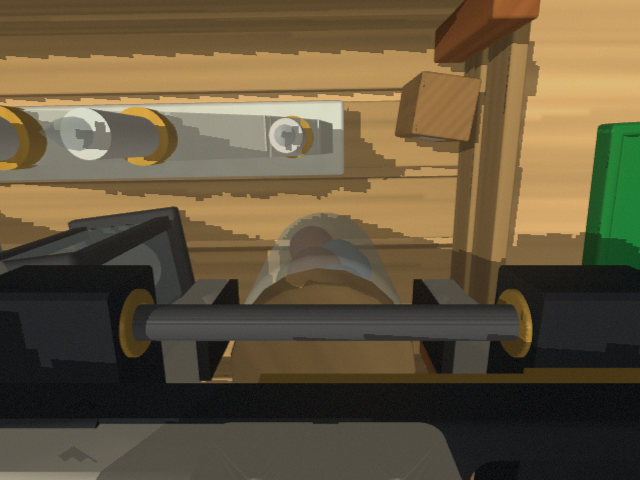

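View pics/s4.png

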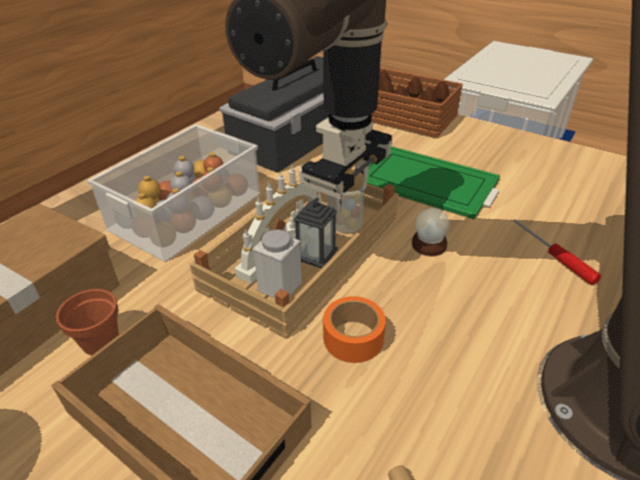

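```bash
python3 -m crank '[{"slide":[0,0,0],"turn":[0,0,0],"fingers":-1},{"slide":[0,0,0],"turn":[0,0,0],"fingers":-1},{"slide":[0,0,0],"turn":[0,0,0],"fingers":-1},{"slide":[0,0,0],"turn":[0,0,0],"fingers":-1}]' 25; python3 -c "
from h import *
go(.568,-.3663,.18,0)"
```

```text
t: 3.83
eef_pos: [0.5403, -0.1197, 0.0698]
ee_rot: [-3.141, -0.001, 0.001]
force: [-0.8, 1.6, 4.9]
width: 0.0615
t 3.83 pos [ 0.5403 -0.1197  0.0698] rpy [-3.141e+00 -1.000e-03  1.000e-03] F [-0.8  1.6  4.9] w 0.0615
 slide [ 0.0552  0.4933 -0.2203]  turn [-0.     -0.0002  0.0002]  dist mm 271.5 rows 6.5
```

```bash
python3 -m crank '[{"slide":[0,0,-0.01],"turn":[0,0,0],"fingers":-1},{"slide":[0,0,-0.05],"turn":[0,0,0],"fingers":-1},{"slide":[0,0,-0.11],"turn":[0,0,0],"fingers":-1},{"slide":[0,0,-0.17],"turn":[0,0,0],"fingers":-1},{"slide":[0,0,-0.22],"turn":[0,0,0],"fingers":-1}]'; python3 -m crank '[{"slide":[0.01,0.06,0],"turn":[0,0,0],"fingers":-1},{"slide":[0.02,0.13,0],"turn":[0,0,0],"fingers":-1},{"slide":[0.03,0.2,0],"turn":[0,0,0],"fingers":-1},{"slide":[0.04,0.27,0],"turn":[0,0,0],"fingers":-1},{"slide":[0.05,0.34,0],"turn":[0,0,0],"fingers":-1}]';  python3 -c "
from h import *
go(.568,-.3663,.074,0)"
```

```text
t: 4.25
eef_pos: [0.5393, -0.1199, 0.1807]
ee_rot: [3.142, 0.001, 0.001]
force: [0.6, 0.1, -3.7]
width: 0.0617
t: 4.67
eef_pos: [0.5643, -0.2911, 0.1787]
ee_rot: [-3.141, 0.001, 0.001]
force: [0.4, 1.0, -3.6]
width: 0.0615
t 4.67 pos [ 0.5643 -0.2911  0.1787] rpy [-3.141e+00  1.000e-03  1.000e-03] F [ 0.4  1.  -3.6] w 0.0615
 slide [0.0075 0.1506 0.2093]  turn [-0.0001  0.0002  0.0002]  dist mm 129.0 rows 3.1
```

```bash
python3 -m crank '[{"slide":[0.003,0.05,0],"turn":[0,0,0],"fingers":-1},{"slide":[0.007,0.1,0],"turn":[0,0,0],"fingers":-1},{"slide":[0.007,0.15,0.03],"turn":[0,0,0],"fingers":-1},{"slide":[0.007,0.15,0.08],"turn":[0,0,0],"fingers":-1},{"slide":[0.007,0.15,0.13],"turn":[0,0,0],"fingers":-1}]'; python3 -m crank '[{"slide":[0,0,0.03],"turn":[0,0,0],"fingers":-1},{"slide":[0,0,0.05],"turn":[0,0,0],"fingers":-1},{"slide":[0,0,0.065],"turn":[0,0,0],"fingers":-1},{"slide":[0,0,0.07],"turn":[0,0,0],"fingers":-1},{"slide":[0,0,0.07],"turn":[0,0,0],"fingers":-1}]';  python3 -c "
from h import *
go(.568,-.3663,.0702,0)"
```

```text
t: 5.08
eef_pos: [0.5678, -0.3664, 0.1131]
ee_rot: [-3.141, -0.0, -0.002]
force: [-0.0, 1.0, -4.4]
width: 0.0617
t: 5.5
eef_pos: [0.5685, -0.3647, 0.079]
ee_rot: [-3.142, 0.0, 0.001]
force: [0.2, 0.4, -4.2]
width: 0.0611
t 5.5 pos [ 0.5685 -0.3647  0.079 ] rpy [-3.142e+00  0.000e+00  1.000e-03] F [ 0.2  0.4 -4.2] w 0.0611
 slide [-0.0011  0.0033  0.0175]  turn [-0.      0.0001  0.0002]  dist mm 8.9 rows 0.2
```

```bash
python3 -m crank '[{"slide":[0,0.002,0.006],"turn":[0,0,0],"fingers":-1},{"slide":[0,0.002,0.01],"turn":[0,0,0],"fingers":-1},{"slide":[0,0.002,0.013],"turn":[0,0,0],"fingers":-1},{"slide":[0,0.002,0.013],"turn":[0,0,0],"fingers":-1}]'; python3 -m crank '[{"slide":[0,0,0.002],"turn":[0,0,0],"fingers":-1},{"slide":[0,0,0.004],"turn":[0,0,0],"fingers":-1},{"slide":[0,0,0.004],"turn":[0,0,0],"fingers":-1}]'
```

```text
t: 5.83
eef_pos: [0.5685, -0.3658, 0.0728]
ee_rot: [3.142, -0.0, 0.001]
force: [-0.7, 0.2, -4.1]
width: 0.0614
t: 6.08
eef_pos: [0.5685, -0.3657, 0.0705]
ee_rot: [-3.142, 0.0, 0.001]
force: [-0.1, 0.2, -3.7]
width: 0.0614
```

```bash
for i in 1 2; do python3 -m crank '[{"slide":[0,0,0.002],"turn":[0,0,0],"fingers":-1},{"slide":[0,0,0.002],"turn":[0,0,0],"fingers":-1}]'; done
```

```text
t: 6.25
eef_pos: [0.5687, -0.3659, 0.0699]
ee_rot: [3.141, -0.0, 0.001]
force: [-1.1, 0.9, -1.2]
width: 0.0614
t: 6.42
eef_pos: [0.5689, -0.3659, 0.0698]
ee_rot: [3.141, -0.001, 0.002]
force: [-1.4, 2.6, 6.3]
width: 0.0614
```

```bash
python3 -m crank '[{"slide":[0,0,0],"turn":[0,0,0],"fingers":0.2},{"slide":[0,0,0],"turn":[0,0,0],"fingers":0.75},{"slide":[0,0,0],"turn":[0,0,0],"fingers":0.75},{"slide":[0,0,0],"turn":[0,0,0],"fingers":0.75}]';python3 -m crank '[{"slide":[0,0,-0.02],"turn":[0,0,0],"fingers":0.75},{"slide":[0,0,-0.07],"turn":[0,0,0],"fingers":0.75},{"slide":[0,0,-0.14],"turn":[0,0,0],"fingers":0.75},{"slide":[0,0,-0.22],"turn":[0,0,0],"fingers":0.75},{"slide":[0,0,-0.25],"turn":[0,0,0],"fingers":0.75}]'; python3 -c "
from h import *
f=grab_frame('top'); cv2.imwrite('pics/t5.png',f[:,:,::-1])
go(.5375,-.0115,.20,.131)"
```

```text
t: 6.75
eef_pos: [0.5688, -0.366, 0.0688]
ee_rot: [3.141, -0.001, 0.001]
force: [-0.0, 0.6, 0.4]
width: 0.0745
t: 7.17
eef_pos: [0.5705, -0.3673, 0.2007]
ee_rot: [3.137, -0.007, 0.002]
force: [0.2, -0.6, 1.5]
width: 0.0766
t 7.22 pos [ 0.5713 -0.3676  0.2023] rpy [ 3.136e+00 -9.000e-03  2.000e-03] F [ 0.8 -0.7  2.6] w 0.0765
 slide [-6.610e-02 -7.124e-01  3.000e-04]  turn [ 0.0009 -0.0014 -0.0205]  dist mm 357.7 rows 8.6
```

View pics/t5.png

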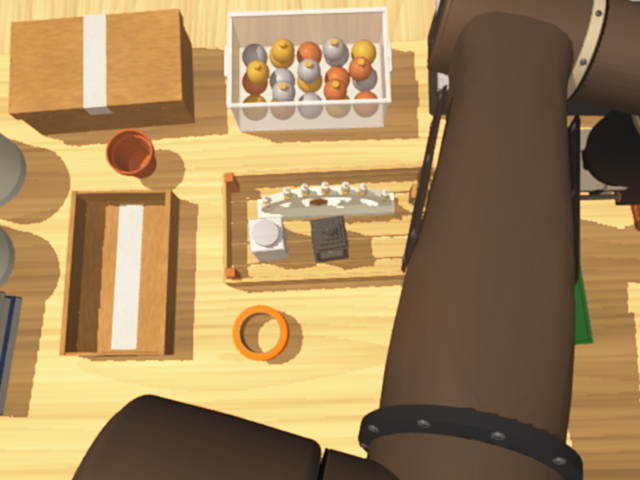

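```bash
python3 -m crank '[{"slide":[-0.03,-0.36,0],"turn":[0,0,-0.02],"fingers":0.75},{"slide":[-0.03,-0.36,0],"turn":[0,0,-0.02],"fingers":0.75},{"slide":[-0.03,-0.36,0],"turn":[0,0,-0.02],"fingers":0.75},{"slide":[-0.03,-0.36,0],"turn":[0,0,-0.02],"fingers":0.75},{"slide":[-0.03,-0.38,0],"turn":[0,0,-0.02],"fingers":0.75}]'; python3 -c "
from h import *
go(.5375,-.0115,.19,.131)"
```

```text
t: 7.63
eef_pos: [0.5527, -0.1729, 0.1947]
ee_rot: [-3.141, -0.001, 0.128]
force: [0.1, -0.2, -0.0]
width: 0.0769
t 7.63 pos [ 0.5527 -0.1729  0.1947] rpy [-3.141e+00 -1.000e-03  1.280e-01] F [ 0.1 -0.2 -0. ] w 0.0769
 slide [ 0.011  -0.3241  0.0094]  turn [-0.     -0.0002 -0.0005]  dist mm 162.2 rows 3.9
```

```bash
python3 -m crank '[{"slide":[0.011,-0.08,0],"turn":[0,0,0],"fingers":0.75},{"slide":[0.011,-0.16,0],"turn":[0,0,0],"fingers":0.75},{"slide":[0.011,-0.24,0],"turn":[0,0,0],"fingers":0.75},{"slide":[0.011,-0.3,0],"turn":[0,0,0],"fingers":0.75},{"slide":[0.011,-0.324,0],"turn":[0,0,0],"fingers":0.75}]';python3 -m crank '[{"slide":[0,0,0],"turn":[0,0,0],"fingers":0.75},{"slide":[0,0,0],"turn":[0,0,0],"fingers":0.75}]'; python3 - <<'E'
from h import *
c=get_calibration("wrist");f=grab_frame("wrist"); cv2.imwrite("pics/w6.png",f[:,:,::-1])
go(.5375,-.0115,.072,.131)
print(proj(c,(.5375,-.0115,.137)),c["pose"][:3,3])
crop(f,220,130,210,180,3.7,"w6c.png")
E
```

```text
t: 8.05
eef_pos: [0.5381, -0.0113, 0.1947]
ee_rot: [-3.141, -0.002, 0.129]
force: [0.9, -0.3, -1.1]
width: 0.0768
t: 8.22
eef_pos: [0.5385, -0.014, 0.1943]
ee_rot: [3.142, -0.001, 0.129]
force: [0.4, -0.1, 0.6]
width: 0.0768
t 8.27 pos [ 0.5385 -0.0147  0.1941] rpy [ 3.141e+00 -1.000e-03  1.270e-01] F [-0.3 -0.7 -0.7] w 0.0764
 slide [-0.0013 -0.0065  0.2442]  turn [ 0.     -0.0001 -0.0006]  dist mm 122.1 rows 2.9
(np.float64(319.9190303356083), np.float64(261.6958515875314)) [ 0.60403224 -0.0063052   0.3515667 ]
```

View pics/w6c.png

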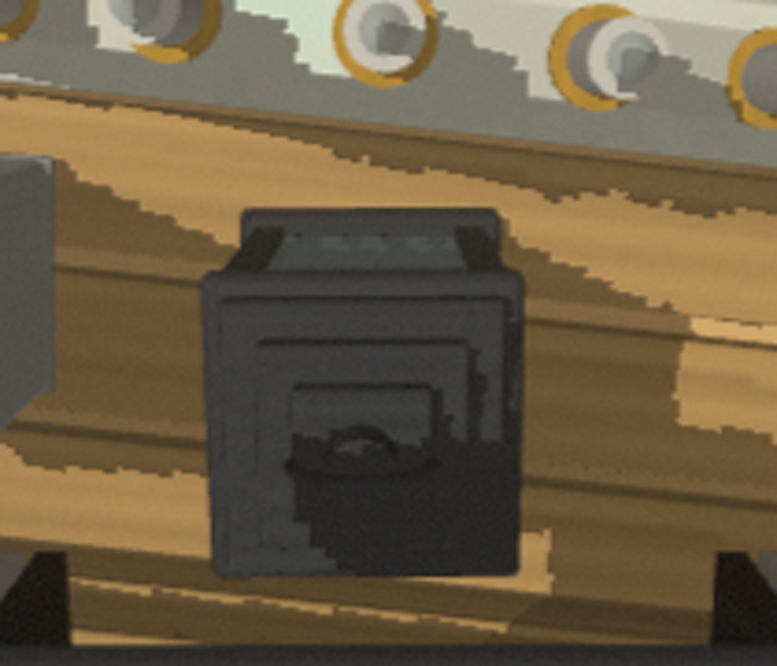

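```bash
python3 -m crank '[{"slide":[-0.002,-0.009,0.02],"turn":[0,0,-0.001],"fingers":0.75},{"slide":[-0.002,-0.009,0.05],"turn":[0,0,-0.001],"fingers":0.75},{"slide":[-0.002,-0.009,0.07],"turn":[0,0,-0.001],"fingers":0.75},{"slide":[-0.002,-0.009,0.08],"turn":[0,0,-0.001],"fingers":0.75},{"slide":[-0.002,-0.009,0.08],"turn":[0,0,-0.001],"fingers":0.75}]'; python3 - <<'E'
from h import *
c=get_calibration("wrist");f=grab_frame("wrist"); cv2.imwrite("pics/w7.png",f[:,:,::-1])
go(.5375,-.0105,.072,.137)
E
```

```text
t: 8.68
eef_pos: [0.5357, -0.011, 0.1518]
ee_rot: [3.141, 0.003, 0.132]
force: [-0.0, -0.9, 0.6]
width: 0.0771
t 8.73 pos [ 0.5363 -0.0107  0.1528] rpy [3.141e+00 2.000e-03 1.320e-01] F [ 0.2  0.1 -0. ] w 0.0768
 slide [ 0.0026 -0.0003  0.1616]  turn [ 0.0001  0.0003 -0.0007]  dist mm 80.8 rows 1.9
```

View pics/w7.png

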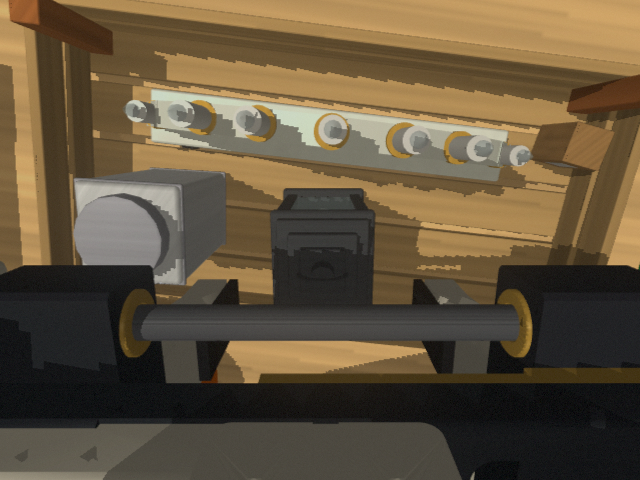

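```bash
python3 -m crank '[{"slide":[0.002,-0.002,0.03],"turn":[0,0,0],"fingers":0.75},{"slide":[0.002,-0.002,0.07],"turn":[0,0,0],"fingers":0.75},{"slide":[0.002,-0.002,0.11],"turn":[0,0,0],"fingers":0.75},{"slide":[0.002,-0.002,0.14],"turn":[0,0,0],"fingers":0.75},{"slide":[0.002,-0.002,0.15],"turn":[0,0,0],"fingers":0.75}]'; python3 -m crank '[{"slide":[0,0,0.003],"turn":[0,0,0],"fingers":0.75},{"slide":[0,0,0.005],"turn":[0,0,0],"fingers":0.75},{"slide":[0,0,0.005],"turn":[0,0,0],"fingers":0.75},{"slide":[0,0,0.005],"turn":[0,0,0],"fingers":0.75}]'; python3 - <<'E'
from h import *
go(.5375,-.0105,.072,.137)
E
```

```text
t: 9.15
eef_pos: [0.5367, -0.0094, 0.0769]
ee_rot: [3.141, 0.002, 0.133]
force: [-0.3, -0.6, 0.7]
width: 0.0767
t: 9.48
eef_pos: [0.5383, -0.0088, 0.0771]
ee_rot: [-3.141, -0.002, 0.133]
force: [-0.1, 0.4, 0.1]
width: 0.0762
t 9.48 pos [ 0.5383 -0.0088  0.0771] rpy [-3.141e+00 -2.000e-03  1.330e-01] F [-0.1  0.4  0.1] w 0.0762
 slide [-0.0021  0.0032  0.0103]  turn [-0.     -0.0003 -0.0006]  dist mm 5.5 rows 0.1
```

```bash
python3 -m crank '[{"slide":[0,0.002,0.004],"turn":[0,0,0],"fingers":0.75},{"slide":[0,0.002,0.008],"turn":[0,0,0],"fingers":0.75},{"slide":[0,0.002,0.01],"turn":[0,0,0],"fingers":0.75},{"slide":[0,0.002,0.01],"turn":[0,0,0],"fingers":0.75}]';  python3 -m crank '[{"slide":[0,0,0],"turn":[0,0,0],"fingers":0.2},{"slide":[0,0,0],"turn":[0,0,0],"fingers":-1},{"slide":[0,0,0],"turn":[0,0,0],"fingers":-1},{"slide":[0,0,0],"turn":[0,0,0],"fingers":-1},{"slide":[0,0,0],"turn":[0,0,0],"fingers":-1}]' 25; python3 - <<'E'
from h import *
go(.483,-.371,.19,.133)
E
```

```text
t: 9.82
eef_pos: [0.5375, -0.01, 0.0709]
ee_rot: [3.142, 0.0, 0.133]
force: [0.1, 0.2, -0.4]
width: 0.0771
t: 10.23
eef_pos: [0.5378, -0.0099, 0.0711]
ee_rot: [-3.142, -0.0, 0.133]
force: [-0.4, 0.9, 0.5]
width: 0.0576
t 10.23 pos [ 0.5378 -0.0099  0.0711] rpy [-3.142 -0.     0.133] F [-0.4  0.9  0.5] w 0.0576
 slide [-0.2044  0.7013 -0.2378]  turn [-0. -0.  0.]  dist mm 384.1 rows 9.2
```

```bash
python3 -m crank '[{"slide":[0,0,-0.01],"turn":[0,0,0],"fingers":-1},{"slide":[0,0,-0.04],"turn":[0,0,0],"fingers":-1},{"slide":[0,0,-0.09],"turn":[0,0,0],"fingers":-1},{"slide":[0,0,-0.15],"turn":[0,0,0],"fingers":-1},{"slide":[0,0,-0.2],"turn":[0,0,0],"fingers":-1}]' 35; python3 -m crank '[{"slide":[0,0.02,-0.03],"turn":[0,0,0],"fingers":-1},{"slide":[-0.01,0.06,-0.03],"turn":[0,0,0],"fingers":-1},{"slide":[-0.03,0.12,-0.03],"turn":[0,0,0],"fingers":-1},{"slide":[-0.05,0.18,-0.03],"turn":[0,0,0],"fingers":-1},{"slide":[-0.07,0.24,-0.03],"turn":[0,0,0],"fingers":-1}]'; python3 - <<'E'
from h import *
f=grab_frame("side"); cv2.imwrite("pics/s8.png",f[:,:,::-1])
go(.483,-.371,.19,.133)
E
```

```text
t: 10.65
eef_pos: [0.5372, -0.0102, 0.1724]
ee_rot: [3.141, 0.001, 0.133]
force: [0.7, 0.9, -2.9]
width: 0.057
t: 11.07
eef_pos: [0.5179, -0.1344, 0.1861]
ee_rot: [-3.141, 0.001, 0.134]
force: [0.5, -0.2, -3.5]
width: 0.0573
t 11.12 pos [ 0.5164 -0.1384  0.1859] rpy [3.141e+00 3.000e-03 1.320e-01] F [-0.5 -4.7 -3.3] w 0.0572
 slide [-0.1275  0.4523 -0.0077]  turn [ 0.0001  0.0004 -0.0001]  dist mm 235.0 rows 5.6
```

View pics/s8.png

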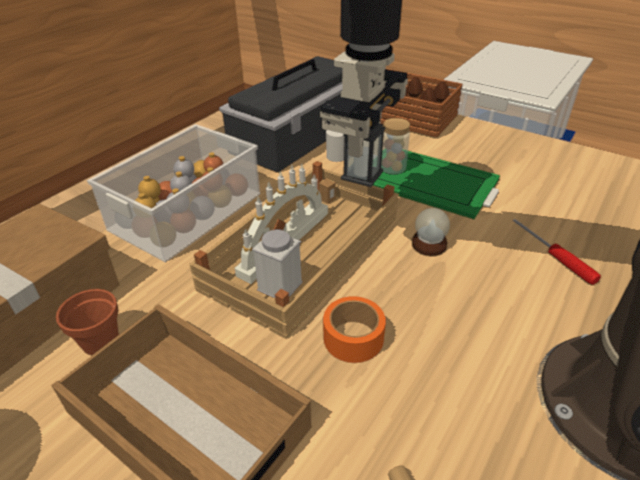

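```bash
python3 -m crank '[{"slide":[-0.02,0.07,0],"turn":[0,0,0],"fingers":-1},{"slide":[-0.05,0.16,0],"turn":[0,0,0],"fingers":-1},{"slide":[-0.07,0.24,0],"turn":[0,0,0],"fingers":-1},{"slide":[-0.09,0.31,0],"turn":[0,0,0],"fingers":-1},{"slide":[-0.11,0.38,0],"turn":[0,0,0],"fingers":-1}]'; python3 -m crank '[{"slide":[-0.01,0.04,0.02],"turn":[0,0,0],"fingers":-1},{"slide":[-0.018,0.07,0.06],"turn":[0,0,0],"fingers":-1},{"slide":[-0.018,0.07,0.11],"turn":[0,0,0],"fingers":-1},{"slide":[-0.018,0.07,0.16],"turn":[0,0,0],"fingers":-1},{"slide":[-0.018,0.07,0.19],"turn":[0,0,0],"fingers":-1}]'; python3 -m crank '[{"slide":[0,0,0.01],"turn":[0,0,0],"fingers":-1},{"slide":[0,0,0.01],"turn":[0,0,0],"fingers":-1},{"slide":[0,0,0.01],"turn":[0,0,0],"fingers":-1}]';python3 - <<'E'
from h import *
go(.483,-.371,.0711,.133)
E
```

```text
t: 11.53
eef_pos: [0.4884, -0.3312, 0.1859]
ee_rot: [-3.141, 0.001, 0.133]
force: [1.8, 0.3, -3.2]
width: 0.0574
t: 11.95
eef_pos: [0.4832, -0.3646, 0.0879]
ee_rot: [-3.139, 0.003, 0.131]
force: [-1.7, 0.5, -4.5]
width: 0.0574
t: 12.2
eef_pos: [0.4857, -0.3652, 0.0867]
ee_rot: [3.141, -0.0, 0.133]
force: [-0.8, -0.1, -3.2]
width: 0.0571
t 12.2 pos [ 0.4857 -0.3652  0.0867] rpy [ 3.141 -0.     0.133] F [-0.8 -0.1 -3.2] w 0.0571
 slide [-0.0069  0.0108  0.0311]  turn [ 0.0001 -0.      0.0001]  dist mm 16.8 rows 0.4
```

```bash
python3 -m crank '[{"slide":[-0.003,0.005,0.006],"turn":[0,0,0],"fingers":-1},{"slide":[-0.007,0.01,0.012],"turn":[0,0,0],"fingers":-1},{"slide":[-0.007,0.01,0.018],"turn":[0,0,0],"fingers":-1},{"slide":[-0.007,0.01,0.024],"turn":[0,0,0],"fingers":-1},{"slide":[-0.007,0.01,0.028],"turn":[0,0,0],"fingers":-1}]'; for i in 1 2; do python3 -m crank '[{"slide":[0,0,0.001],"turn":[0,0,0],"fingers":-1},{"slide":[0,0,0.002],"turn":[0,0,0],"fingers":-1}]'; done
```

```text
t: 12.62
eef_pos: [0.4824, -0.3705, 0.0719]
ee_rot: [3.142, -0.0, 0.133]
force: [0.5, -0.2, -2.9]
width: 0.0575
t: 12.78
eef_pos: [0.4824, -0.3704, 0.0712]
ee_rot: [-3.141, 0.0, 0.133]
force: [-2.3, 3.1, 3.3]
width: 0.0574
t: 12.95
eef_pos: [0.4825, -0.3704, 0.0711]
ee_rot: [3.141, 0.0, 0.133]
force: [-4.6, 5.4, 11.9]
width: 0.0576
```

```bash
python3 -m crank '[{"slide":[0,0,-0.001],"turn":[0,0,0],"fingers":-1},{"slide":[0,0,-0.001],"turn":[0,0,0],"fingers":0.2},{"slide":[0,0,-0.001],"turn":[0,0,0],"fingers":0.75},{"slide":[0,0,-0.001],"turn":[0,0,0],"fingers":0.75},{"slide":[0,0,-0.001],"turn":[0,0,0],"fingers":0.75}]';python3 -m crank '[{"slide":[0,0,-0.02],"turn":[0,0,0],"fingers":0.75},{"slide":[0,0,-0.07],"turn":[0,0,0],"fingers":0.75},{"slide":[0,0,-0.14],"turn":[0,0,0],"fingers":0.75},{"slide":[0,0,-0.2],"turn":[0,0,0],"fingers":0.75},{"slide":[0,0,-0.23],"turn":[0,0,0],"fingers":0.75}]'; python3 -c "
from h import *
go(.5403,.0958,.19,.066)"
```

```text
t: 13.37
eef_pos: [0.4829, -0.3707, 0.0707]
ee_rot: [3.141, -0.001, 0.133]
force: [0.0, -1.0, -0.6]
width: 0.0719
t: 13.78
eef_pos: [0.484, -0.3716, 0.1908]
ee_rot: [3.138, -0.004, 0.134]
force: [0.5, 0.0, 0.6]
width: 0.0769
t 13.78 pos [ 0.484  -0.3716  0.1908] rpy [ 3.138 -0.004  0.134] F [0.5 0.  0.6] w 0.0769
 slide [ 2.361e-01 -9.115e-01 -9.000e-04]  turn [ 0.0006 -0.0007  0.0108]  dist mm 470.8 rows 11.3
```

```bash
python3 -m crank '[{"slide":[0.09,-0.35,0],"turn":[0,0,0.01],"fingers":0.75},{"slide":[0.09,-0.35,0],"turn":[0,0,0.01],"fingers":0.75},{"slide":[0.09,-0.35,0],"turn":[0,0,0.01],"fingers":0.75},{"slide":[0.09,-0.35,0],"turn":[0,0,0.01],"fingers":0.75},{"slide":[0.1,-0.4,0],"turn":[0,0,0.01],"fingers":0.75}]'; python3 -c "
from h import *
go(.5403,.0958,.19,.066)"
```

```text
t: 14.2
eef_pos: [0.5058, -0.1639, 0.1866]
ee_rot: [3.141, -0.001, 0.07]
force: [0.8, 0.4, -0.1]
width: 0.0765
t 14.2 pos [ 0.5058 -0.1639  0.1866] rpy [ 3.141e+00 -1.000e-03  7.000e-02] F [ 0.8  0.4 -0.1] w 0.0765
 slide [ 0.1052 -0.5133 -0.0067]  turn [ 0.     -0.0002  0.0006]  dist mm 262.0 rows 6.3
```

```bash
python3 -m crank '[{"slide":[0.08,-0.38,0],"turn":[0,0,0.001],"fingers":0.75},{"slide":[0.08,-0.38,0],"turn":[0,0,0.001],"fingers":0.75},{"slide":[0.08,-0.38,0],"turn":[0,0,0.001],"fingers":0.75},{"slide":[0.08,-0.38,0],"turn":[0,0,0.001],"fingers":0.75},{"slide":[0.08,-0.38,0],"turn":[0,0,0.001],"fingers":0.75}]'; python3 -m crank '[{"slide":[0.02,-0.1,0],"turn":[0,0,0],"fingers":0.75},{"slide":[0.027,-0.13,0],"turn":[0,0,0],"fingers":0.75},{"slide":[0.027,-0.13,0],"turn":[0,0,0],"fingers":0.75},{"slide":[0.027,-0.13,0],"turn":[0,0,0],"fingers":0.75},{"slide":[0.027,-0.13,0],"turn":[0,0,0],"fingers":0.75}]'; python3 - <<'E'
from h import *
c=get_calibration("wrist");f=grab_frame("wrist"); cv2.imwrite("pics/w9.png",f[:,:,::-1])
go(.5403,.0958,.071,.066)
crop(f,220,130,210,180,3.7,"w9c.png")
E
```

```text
t: 14.62
eef_pos: [0.5327, 0.03, 0.1868]
ee_rot: [-3.141, -0.002, 0.065]
force: [1.0, -0.5, 0.4]
width: 0.0769
t: 15.03
eef_pos: [0.5414, 0.0924, 0.186]
ee_rot: [3.142, -0.0, 0.065]
force: [0.8, 0.2, 0.2]
width: 0.077
t 15.08 pos [0.5413 0.0919 0.1859] rpy [-3.142 -0.     0.064] F [-0.  -0.3 -0.1] w 0.0768
 slide [-0.0016 -0.0078  0.2298]  turn [-0.     -0.     -0.0004]  dist mm 115.0 rows 2.8
```

View pics/w9c.png

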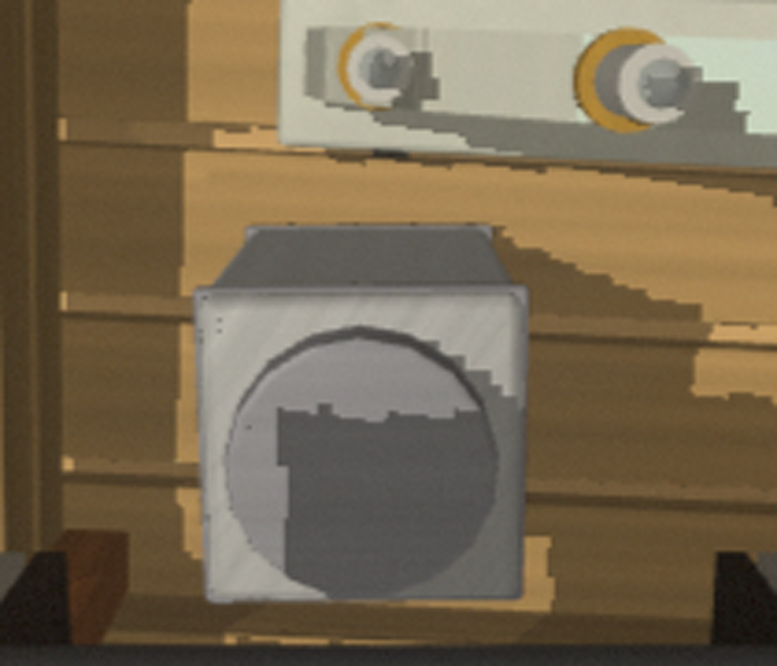

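```bash
python3 -m crank '[{"slide":[-0.002,-0.009,0.03],"turn":[0,0,0],"fingers":0.75},{"slide":[-0.002,-0.009,0.08],"turn":[0,0,0],"fingers":0.75},{"slide":[-0.002,-0.009,0.14],"turn":[0,0,0],"fingers":0.75},{"slide":[-0.002,-0.009,0.19],"turn":[0,0,0],"fingers":0.75},{"slide":[-0.002,-0.009,0.22],"turn":[0,0,0],"fingers":0.75}]'; python3 -m crank '[{"slide":[0,0,0.016],"turn":[0,0,0],"fingers":0.75},{"slide":[0,0,0.026],"turn":[0,0,0],"fingers":0.75},{"slide":[0,0,0.028],"turn":[0,0,0],"fingers":0.75},{"slide":[0,0,0.028],"turn":[0,0,0],"fingers":0.75},{"slide":[0,0,0.028],"turn":[0,0,0],"fingers":0.75}]'; python3 - <<'E'
from h import *
go(.5403,.0962,.062,.066)
E
```

```text
t: 15.5
eef_pos: [0.5388, 0.095, 0.0734]
ee_rot: [3.141, 0.002, 0.062]
force: [-0.7, -0.2, 0.1]
width: 0.0767
t: 15.92
eef_pos: [0.5409, 0.097, 0.0627]
ee_rot: [-3.141, -0.002, 0.064]
force: [0.3, 0.6, -0.5]
width: 0.0765
t 15.92 pos [0.5409 0.097  0.0627] rpy [-3.141e+00 -2.000e-03  6.400e-02] F [ 0.3  0.6 -0.5] w 0.0765
 slide [-0.0013  0.0016  0.0014]  turn [-0.0001 -0.0003 -0.0004]  dist mm 1.2 rows 0.0
```

```bash
python3 -m crank '[{"slide":[0,0.002,0],"turn":[0,0,0],"fingers":0.4},{"slide":[0,0.002,0],"turn":[0,0,0],"fingers":-1},{"slide":[0,0.002,0],"turn":[0,0,0],"fingers":-1},{"slide":[0,0.002,0],"turn":[0,0,0],"fingers":-1},{"slide":[0,0.002,0],"turn":[0,0,0],"fingers":-1}]' 25; python3 -m crank '[{"slide":[0,0,-0.01],"turn":[0,0,0],"fingers":-1},{"slide":[0,0,-0.05],"turn":[0,0,0],"fingers":-1},{"slide":[0,0,-0.11],"turn":[0,0,0],"fingers":-1},{"slide":[0,0,-0.18],"turn":[0,0,0],"fingers":-1},{"slide":[0,0,-0.23],"turn":[0,0,0],"fingers":-1}]'; python3 - <<'E'
from h import *
go(.398,-.3757,.18,.064)
E
```

```text
t: 16.33
eef_pos: [0.5406, 0.0962, 0.062]
ee_rot: [-3.141, -0.001, 0.064]
force: [-1.0, 1.8, 2.9]
width: 0.0557
t: 16.75
eef_pos: [0.5401, 0.0957, 0.1789]
ee_rot: [3.141, -0.0, 0.064]
force: [1.6, 0.8, -2.4]
width: 0.0561
t 16.75 pos [0.5401 0.0957 0.1789] rpy [ 3.141 -0.     0.064] F [ 1.6  0.8 -2.4] w 0.0561
 slide [-0.344   0.9227 -0.0022]  turn [ 0. -0.  0.]  dist mm 492.4 rows 11.8
```

```bash
python3 -m crank '[{"slide":[-0.01,0.03,0],"turn":[0,0,0],"fingers":-1},{"slide":[-0.03,0.09,0],"turn":[0,0,0],"fingers":-1},{"slide":[-0.06,0.16,0],"turn":[0,0,0],"fingers":-1},{"slide":[-0.09,0.235,0],"turn":[0,0,0],"fingers":-1},{"slide":[-0.115,0.31,0],"turn":[0,0,0],"fingers":-1}]';  python3 -m crank '[{"slide":[-0.03,0.075,0],"turn":[0,0,0],"fingers":-1},{"slide":[-0.055,0.15,0],"turn":[0,0,0],"fingers":-1},{"slide":[-0.085,0.225,0],"turn":[0,0,0],"fingers":-1},{"slide":[-0.11,0.3,0],"turn":[0,0,0],"fingers":-1},{"slide":[-0.14,0.375,0],"turn":[0,0,0],"fingers":-1}]'; python3 - <<'E'
from h import *
go(.398,-.3757,.18,.064)
E
```

```text
t: 17.17
eef_pos: [0.4904, -0.0639, 0.1757]
ee_rot: [-3.141, 0.002, 0.065]
force: [0.2, 0.2, -3.3]
width: 0.0559
t: 17.58
eef_pos: [0.433, -0.2556, 0.1759]
ee_rot: [-3.141, 0.001, 0.064]
force: [1.8, -0.4, -4.2]
width: 0.0558
t 17.58 pos [ 0.433  -0.2556  0.1759] rpy [-3.141e+00  1.000e-03  6.400e-02] F [ 1.8 -0.4 -4.2] w 0.0558
 slide [-0.0852  0.2352 -0.0083]  turn [-0.0001  0.0002 -0.    ]  dist mm 125.2 rows 3.0
```

```bash
python3 -m crank '[{"slide":[-0.025,0.065,0],"turn":[0,0,0],"fingers":-1},{"slide":[-0.05,0.12,0],"turn":[0,0,0],"fingers":-1},{"slide":[-0.065,0.165,0],"turn":[0,0,0],"fingers":-1},{"slide":[-0.075,0.195,0],"turn":[0,0,0],"fingers":-1},{"slide":[-0.08,0.21,0],"turn":[0,0,0],"fingers":-1}]';  python3 -m crank '[{"slide":[0,0,0.03],"turn":[0,0,0],"fingers":-1},{"slide":[0,0,0.08],"turn":[0,0,0],"fingers":-1},{"slide":[0,0,0.13],"turn":[0,0,0],"fingers":-1},{"slide":[0,0,0.17],"turn":[0,0,0],"fingers":-1},{"slide":[0,0,0.19],"turn":[0,0,0],"fingers":-1}]'; python3 -m crank '[{"slide":[0,0,0],"turn":[0,0,0],"fingers":-1},{"slide":[0,0,0],"turn":[0,0,0],"fingers":-1}]'; python3 - <<'E'
from h import *
go(.398,-.3757,.062,.064)
E
```

```text
t: 18.0
eef_pos: [0.3997, -0.3629, 0.1754]
ee_rot: [-3.14, 0.002, 0.062]
force: [0.9, 0.1, -3.0]
width: 0.0558
t: 18.42
eef_pos: [0.3994, -0.36, 0.0785]
ee_rot: [-3.139, 0.004, 0.063]
force: [0.5, -0.1, -3.9]
width: 0.056
t: 18.58
eef_pos: [0.4015, -0.3612, 0.0815]
ee_rot: [-3.141, 0.001, 0.064]
force: [0.3, 0.6, -2.9]
width: 0.0558
t 18.58 pos [ 0.4015 -0.3612  0.0815] rpy [-3.141e+00  1.000e-03  6.400e-02] F [ 0.3  0.6 -2.9] w 0.0558
 slide [-0.0089  0.0284  0.0391]  turn [-0.      0.0002  0.0001]  dist mm 24.6 rows 0.6
```

```bash
python3 -m crank '[{"slide":[-0.004,0.01,0.006],"turn":[0,0,0],"fingers":-1},{"slide":[-0.007,0.02,0.014],"turn":[0,0,0],"fingers":-1},{"slide":[-0.008,0.028,0.022],"turn":[0,0,0],"fingers":-1},{"slide":[-0.008,0.028,0.03],"turn":[0,0,0],"fingers":-1},{"slide":[-0.008,0.028,0.036],"turn":[0,0,0],"fingers":-1}]'; for i in 1 2; do python3 -m crank '[{"slide":[0,0,0.001],"turn":[0,0,0],"fingers":-1},{"slide":[0,0,0.002],"turn":[0,0,0],"fingers":-1}]'; done
```

```text
t: 19.0
eef_pos: [0.3984, -0.376, 0.0632]
ee_rot: [-3.142, -0.0, 0.063]
force: [0.5, -0.5, -3.4]
width: 0.0559
t: 19.17
eef_pos: [0.3984, -0.3755, 0.0623]
ee_rot: [-3.141, 0.0, 0.064]
force: [1.0, 0.5, -4.8]
width: 0.056
t: 19.33
eef_pos: [0.3986, -0.3756, 0.062]
ee_rot: [3.141, -0.0, 0.064]
force: [-2.0, 2.8, 5.1]
width: 0.0559
```

```bash
python3 -m crank '[{"slide":[0,0,0],"turn":[0,0,0],"fingers":0.2},{"slide":[0,0,0],"turn":[0,0,0],"fingers":0.75},{"slide":[0,0,0],"turn":[0,0,0],"fingers":0.75},{"slide":[0,0,0],"turn":[0,0,0],"fingers":0.75},{"slide":[0,0,0],"turn":[0,0,0],"fingers":0.75}]';python3 -m crank '[{"slide":[0,0,-0.02],"turn":[0,0,0],"fingers":0.75},{"slide":[0,0,-0.08],"turn":[0,0,0],"fingers":0.75},{"slide":[0,0,-0.16],"turn":[0,0,0],"fingers":0.75},{"slide":[0,0,-0.24],"turn":[0,0,0],"fingers":0.75},{"slide":[0,0,-0.32],"turn":[0,0,0],"fingers":0.75}]'; python3 -m crank '[{"slide":[0.1,-0.2,-0.06],"turn":[0,0,0.1],"fingers":0},{"slide":[0.1,-0.2,-0.06],"turn":[0,0,0.1],"fingers":0},{"slide":[0.1,-0.2,-0.06],"turn":[0,0,0.1],"fingers":0},{"slide":[0.1,-0.2,-0.06],"turn":[0,0,0.1],"fingers":0},{"slide":[0.1,-0.25,-0.06],"turn":[0,0,0.1],"fingers":0}]'; python3 -c "
from h import *
go(.606,-.0055,.25,-1.555); print(get_state()['q'])"
```

```text
t: 19.75
eef_pos: [0.3988, -0.3758, 0.0618]
ee_rot: [3.141, -0.001, 0.064]
force: [0.1, 0.1, 0.1]
width: 0.0748
t: 20.17
eef_pos: [0.3981, -0.3755, 0.2243]
ee_rot: [3.141, -0.0, 0.064]
force: [1.2, -1.2, -0.3]
width: 0.0768
t: 20.58
eef_pos: [0.4419, -0.2476, 0.2533]
ee_rot: [-3.141, -0.003, -0.526]
force: [1.2, 0.4, -0.2]
width: 0.0489
t 20.58 pos [ 0.4419 -0.2476  0.2533] rpy [-3.141e+00 -3.000e-03 -5.260e-01] F [ 1.2  0.4 -0.2] w 0.0489
 slide [ 0.0407 -0.5835  0.0068]  turn [-0.0002 -0.0004  0.1638]  dist mm 292.5 rows 8.2
[-1.21740746e-01  5.94207306e-02 -3.11819550e-01  9.53685316e-04
 -1.19709072e+00  1.16639708e+00]
```

```bash
python3 -m crank '[{"slide":[0.02,-0.3,0],"turn":[0,0,0.1],"fingers":0},{"slide":[0.02,-0.3,0],"turn":[0,0,0.1],"fingers":0},{"slide":[0.02,-0.3,0],"turn":[0,0,0.1],"fingers":0},{"slide":[0.02,-0.3,0],"turn":[0,0,0.1],"fingers":0},{"slide":[0.03,-0.38,0],"turn":[0,0,0.1],"fingers":0}]'; python3 -c "
from h import *
go(.606,-.0055,.24,-1.555); print(get_state()['q'])"
```

```text
t: 21.0
eef_pos: [0.5482, -0.0889, 0.2529]
ee_rot: [-3.14, -0.0, -1.123]
force: [0.9, -0.2, -0.2]
width: 0.0437
t 21.0 pos [ 0.5482 -0.0889  0.2529] rpy [-3.14  -0.    -1.123] F [ 0.9 -0.2 -0.2] w 0.0437
 slide [-0.1004 -0.1763  0.0261]  turn [-0.0002 -0.      0.0687]  dist mm 102.3 rows 3.5
[ 1.91934008e-01  1.44693840e-01 -2.14935863e-01  1.28021553e-04
 -1.20982060e+00  2.55405597e-01]
```

```bash
python3 -m crank '[{"slide":[-0.05,-0.09,0.01],"turn":[0,0,0.03],"fingers":0},{"slide":[-0.1,-0.176,0.026],"turn":[0,0,0.069],"fingers":0},{"slide":[-0.1,-0.176,0.026],"turn":[0,0,0.069],"fingers":0},{"slide":[-0.1,-0.176,0.026],"turn":[0,0,0.069],"fingers":0},{"slide":[-0.1,-0.176,0.026],"turn":[0,0,0.069],"fingers":0}]'; python3 -m crank '[{"slide":[0,0,0],"turn":[0,0,0],"fingers":0},{"slide":[0,0,0],"turn":[0,0,0],"fingers":0},{"slide":[0,0,0],"turn":[0,0,0],"fingers":0}]'; python3 - <<'E'
from h import *
c=get_calibration("wrist");f=grab_frame("wrist"); cv2.imwrite("pics/w10.png",f[:,:,::-1])
go(.606,-.0055,.108,-1.555)
print(proj(c,(.606,-.0055,.172)),c["pose"][:3,3])
E
```

```text
t: 21.42
eef_pos: [0.6055, -0.0056, 0.2384]
ee_rot: [3.141, -0.0, -1.552]
force: [-0.4, -0.1, -0.2]
width: 0.0442
t: 21.67
eef_pos: [0.605, -0.0076, 0.2393]
ee_rot: [-3.141, 0.0, -1.55]
force: [0.5, -0.2, -0.6]
width: 0.0439
t 21.72 pos [ 0.605  -0.0076  0.2392] rpy [-3.141  0.    -1.55 ] F [-0.2  0.4  0.2] w 0.0439
 slide [-0.004  -0.0019  0.2625]  turn [-0.0001  0.      0.0007]  dist mm 131.2 rows 3.1
(np.float64(322.82874808026924), np.float64(260.93582566146813)) [ 0.60600483 -0.07490371  0.39648392]
```

View pics/w10.png

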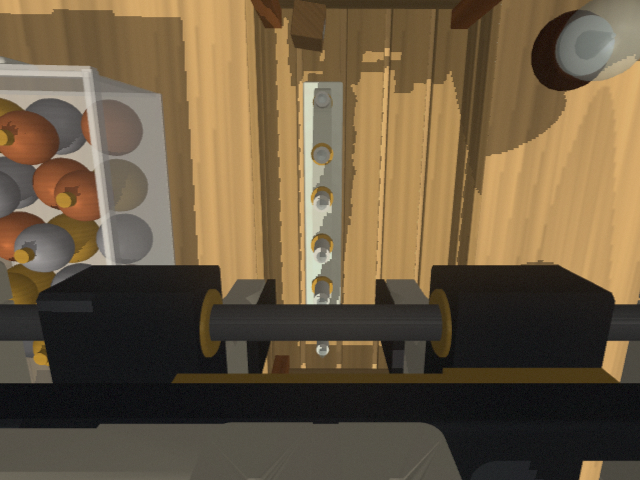

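```bash
python3 -m crank '[{"slide":[0,-0.003,0.04],"turn":[0,0,0.0005],"fingers":0},{"slide":[0,-0.003,0.09],"turn":[0,0,0.0005],"fingers":0},{"slide":[0,-0.003,0.14],"turn":[0,0,0.0005],"fingers":0},{"slide":[0,-0.003,0.17],"turn":[0,0,0.0005],"fingers":0},{"slide":[0,-0.003,0.18],"turn":[0,0,0.0005],"fingers":0}]'; python3 -m crank '[{"slide":[0,0,0],"turn":[0,0,0],"fingers":0},{"slide":[0,0,0],"turn":[0,0,0],"fingers":0}]'; python3 - <<'E'
from h import *
c=get_calibration("wrist");f=grab_frame("wrist"); cv2.imwrite("pics/w11.png",f[:,:,::-1])
f=grab_frame("side"); cv2.imwrite("pics/s11.png",f[:,:,::-1]); crop(f,180,90,230,190,3.3,"s11c.png")
go(.606,-.0075,.108,-1.555)
E
```

```text
t: 22.13
eef_pos: [0.605, -0.0076, 0.1461]
ee_rot: [3.138, -0.0, -1.554]
force: [0.0, -0.3, -0.5]
width: 0.0439
t: 22.3
eef_pos: [0.6072, -0.0071, 0.1496]
ee_rot: [-3.141, -0.0, -1.554]
force: [-1.0, 0.0, 0.2]
width: 0.0434
t 22.4 pos [ 0.6077 -0.0068  0.1502] rpy [-3.139  0.    -1.554] F [ 1.3 -0.2  0.4] w 0.0435
 slide [0.0013 0.0036 0.0844]  turn [-0.0004  0.0001  0.0002]  dist mm 42.2 rows 1.0
```

View pics/w11.png

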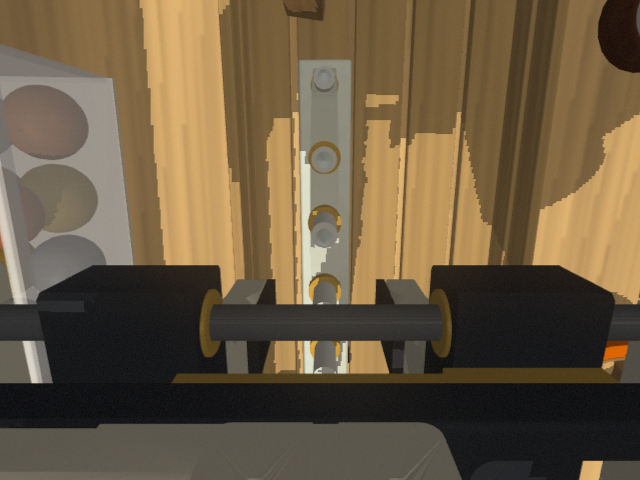

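View pics/s11c.png

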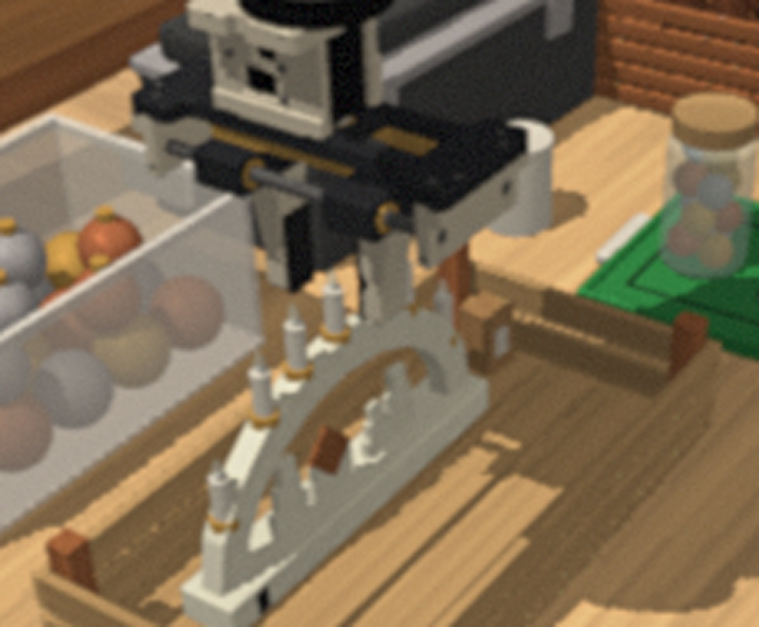

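```bash
python3 -m crank '[{"slide":[0,0,0.02],"turn":[0,0,0],"fingers":0},{"slide":[0,0,0.04],"turn":[0,0,0],"fingers":0},{"slide":[0,0,0.06],"turn":[0,0,0],"fingers":0},{"slide":[0,0,0.07],"turn":[0,0,0],"fingers":0},{"slide":[0,0,0.07],"turn":[0,0,0],"fingers":0}]'; python3 -m crank '[{"slide":[0,0,0.004],"turn":[0,0,0],"fingers":0},{"slide":[0,0,0.008],"turn":[0,0,0],"fingers":0},{"slide":[0,0,0.012],"turn":[0,0,0],"fingers":0},{"slide":[0,0,0.012],"turn":[0,0,0],"fingers":0}]'; python3 - <<'E'
from h import *
f=grab_frame("side"); crop(f,180,90,230,190,3.3,"s12c.png")
f=grab_frame("top"); crop(f,215,155,240,140,3.3,"t12c.png")
go(.606,-.0075,.108,-1.555)
E
```

```text
t: 22.82
eef_pos: [0.6056, -0.0071, 0.1115]
ee_rot: [3.138, -0.001, -1.554]
force: [-0.7, -0.1, 0.1]
width: 0.0438
t: 23.15
eef_pos: [0.6067, -0.0068, 0.1074]
ee_rot: [3.141, 0.0, -1.554]
force: [-0.7, -0.2, 0.6]
width: 0.0439
t 23.25 pos [ 0.6068 -0.0068  0.1077] rpy [-3.141  0.    -1.554] F [0.4 0.8 0.3] w 0.0434
 slide [ 0.0013  0.0016 -0.0006]  turn [-0.      0.      0.0002]  dist mm 1.1 rows 0.0
```

View pics/s12c.png

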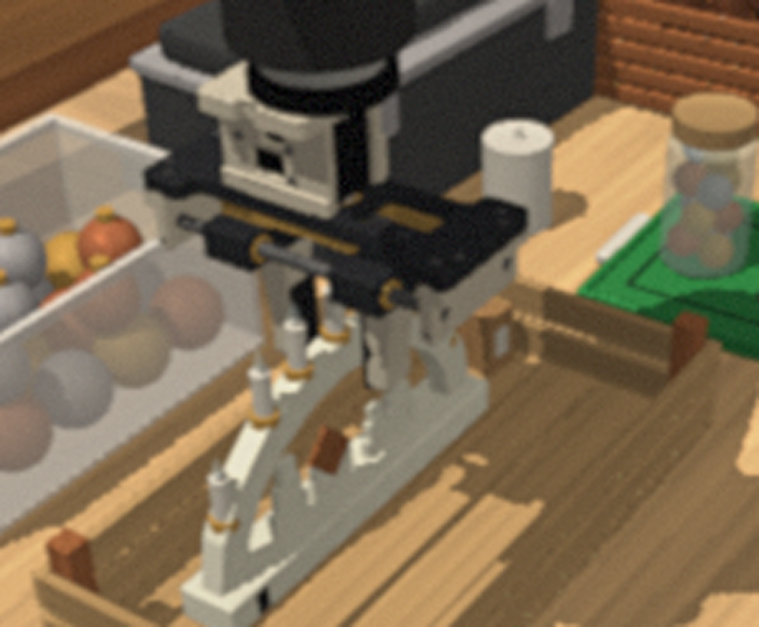

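```bash
python3 -m crank '[{"slide":[0,0,0],"turn":[0,0,0],"fingers":-0.4},{"slide":[0,0,0],"turn":[0,0,0],"fingers":-1},{"slide":[0,0,0],"turn":[0,0,0],"fingers":-1},{"slide":[0,0,0],"turn":[0,0,0],"fingers":-1},{"slide":[0,0,0],"turn":[0,0,0],"fingers":-1}]' 30; python3 -m crank '[{"slide":[0,0,-0.01],"turn":[0,0,0],"fingers":-1},{"slide":[0,0,-0.03],"turn":[0,0,0],"fingers":-1},{"slide":[0,0,-0.06],"turn":[0,0,0],"fingers":-1},{"slide":[0,0,-0.1],"turn":[0,0,0],"fingers":-1},{"slide":[0,0,-0.14],"turn":[0,0,0],"fingers":-1}]'; python3 - <<'E'
from h import *
f=grab_frame("side"); cv2.imwrite("pics/s13.png",f[:,:,::-1])
go(.606,-.0075,.25,-1.555)
E
```

```text
t: 23.67
eef_pos: [0.6068, -0.0068, 0.1076]
ee_rot: [-3.141, 0.0, -1.554]
force: [-0.2, -0.2, -0.6]
width: 0.0162
t: 24.08
eef_pos: [0.6062, -0.0069, 0.1785]
ee_rot: [3.14, -0.0, -1.554]
force: [1.3, -0.2, -3.1]
width: 0.0136
t 24.13 pos [ 0.6087 -0.0068  0.1835] rpy [-3.136  0.    -1.553] F [0.8 0.5 3.2] w 0.0137
 slide [ 0.0013  0.0046 -0.1331]  turn [-0.0009  0.      0.0003]  dist mm 66.6 rows 1.6
```

View pics/s13.png

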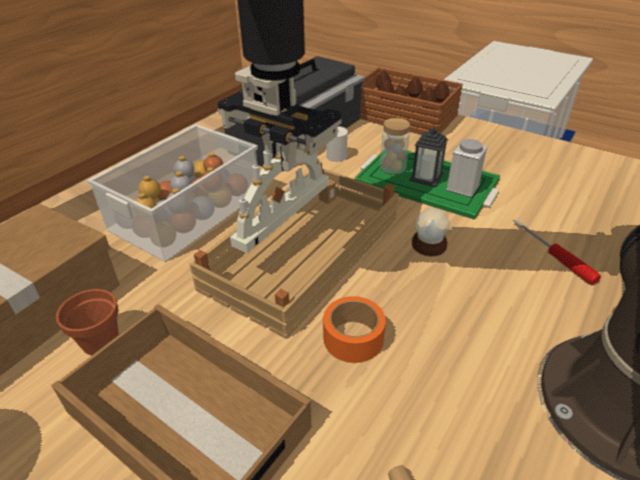

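```bash
python3 -m crank '[{"slide":[0,0.01,-0.03],"turn":[0,0,0],"fingers":-1},{"slide":[0,0.03,-0.07],"turn":[0,0,0],"fingers":-1},{"slide":[-0.03,0.05,-0.11],"turn":[0,0,0],"fingers":-1},{"slide":[-0.07,0.07,-0.13],"turn":[0,0,0],"fingers":-1},{"slide":[-0.12,0.09,-0.13],"turn":[0,0,0],"fingers":-1}]'; python3 - <<'E'
from h import *
go(.494,.363,.25,-.018)
print(get_state()["q"])
E
```

```text
t: 24.55
eef_pos: [0.5615, 0.0524, 0.246]
ee_rot: [-3.137, 0.001, -1.555]
force: [0.5, 1.4, -3.3]
width: 0.0137
t 24.55 pos [0.5615 0.0524 0.246 ] rpy [-3.137e+00  1.000e-03 -1.555e+00] F [ 0.5  1.4 -3.3] w 0.0137
 slide [-0.6233  0.1253 -0.0079]  turn [-0.0007 -0.0004 -0.2447]  dist mm 317.9 rows 12.3
[ 4.40752888e-01  1.61089816e-01 -2.11442480e-01  1.03305950e-03
 -1.19358232e+00 -4.25741723e-01]
```

```bash
python3 -m crank '[{"slide":[-0.04,0.01,0],"turn":[0,0,-0.006],"fingers":-1},{"slide":[-0.08,0.02,0],"turn":[0,0,-0.018],"fingers":-1},{"slide":[-0.13,0.03,0],"turn":[0,0,-0.034],"fingers":-1},{"slide":[-0.18,0.04,0],"turn":[0,0,-0.05],"fingers":-1},{"slide":[-0.23,0.05,0],"turn":[0,0,-0.066],"fingers":-1}]'; python3 - <<'E'
from h import *
go(.494,.363,.25,-.018)
E
```

```text
t: 24.97
eef_pos: [0.5332, 0.168, 0.2431]
ee_rot: [-3.141, 0.0, -1.135]
force: [-0.1, -0.0, -2.5]
width: 0.014
t 24.97 pos [0.5332 0.168  0.2431] rpy [-3.141  0.    -1.135] F [-0.1 -0.  -2.5] w 0.014
 slide [-0.3867 -0.0938 -0.0136]  turn [-1.000e-04 -0.000e+00 -1.777e-01]  dist mm 199.1 rows 8.9
```

```bash
python3 -m crank '[{"slide":[-0.05,-0.012,0],"turn":[0,0,-0.016],"fingers":-1},{"slide":[-0.1,-0.024,0],"turn":[0,0,-0.033],"fingers":-1},{"slide":[-0.15,-0.036,0],"turn":[0,0,-0.05],"fingers":-1},{"slide":[-0.2,-0.048,0],"turn":[0,0,-0.066],"fingers":-1},{"slide":[-0.25,-0.06,0],"turn":[0,0,-0.082],"fingers":-1}]'; python3 - <<'E'
from h import *
go(.494,.363,.25,-.018)
E
```

```text
t: 25.38
eef_pos: [0.5081, 0.2942, 0.243]
ee_rot: [-3.141, 0.0, -0.619]
force: [0.9, -0.3, -3.2]
width: 0.0135
t 25.38 pos [0.5081 0.2942 0.243 ] rpy [-3.141  0.    -0.619] F [ 0.9 -0.3 -3.2] w 0.0135
 slide [-0.1029 -0.0957 -0.0139]  turn [-0.      0.     -0.0957]  dist mm 70.6 rows 4.8
```

```bash
python3 -m crank '[{"slide":[-0.03,-0.03,0],"turn":[0,0,-0.018],"fingers":-1},{"slide":[-0.06,-0.055,0],"turn":[0,0,-0.037],"fingers":-1},{"slide":[-0.085,-0.08,0],"turn":[0,0,-0.056],"fingers":-1},{"slide":[-0.1,-0.092,0],"turn":[0,0,-0.074],"fingers":-1},{"slide":[-0.103,-0.096,0],"turn":[0,0,-0.09],"fingers":-1}]';python3 -m crank '[{"slide":[0,0,0],"turn":[0,0,-0.005],"fingers":-1},{"slide":[0,0,0],"turn":[0,0,-0.006],"fingers":-1},{"slide":[0,0,0],"turn":[0,0,-0.006],"fingers":-1},{"slide":[0,0,0],"turn":[0,0,-0.006],"fingers":-1}]'; python3 - <<'E'
from h import *
go(.494,.363,.103,-.018)
c=get_calibration("wrist");
for n in ("top","side","wrist"):
    f=grab_frame(n); cv2.imwrite(f"pics/{n}14.png",f[:,:,::-1])
E
```

```text
t: 25.8
eef_pos: [0.4943, 0.3637, 0.2426]
ee_rot: [-3.142, 0.0, -0.051]
force: [-0.4, -0.3, -4.0]
width: 0.0139
t: 26.13
eef_pos: [0.495, 0.3619, 0.2428]
ee_rot: [-3.141, 0.0, -0.023]
force: [0.4, 0.2, -2.4]
width: 0.0136
t 26.13 pos [0.495  0.3619 0.2428] rpy [-3.141  0.    -0.023] F [ 0.4  0.2 -2.4] w 0.0136
 slide [-0.002  -0.0021  0.2795]  turn [-0.      0.     -0.0007]  dist mm 139.8 rows 3.4
```

View pics/top14.png

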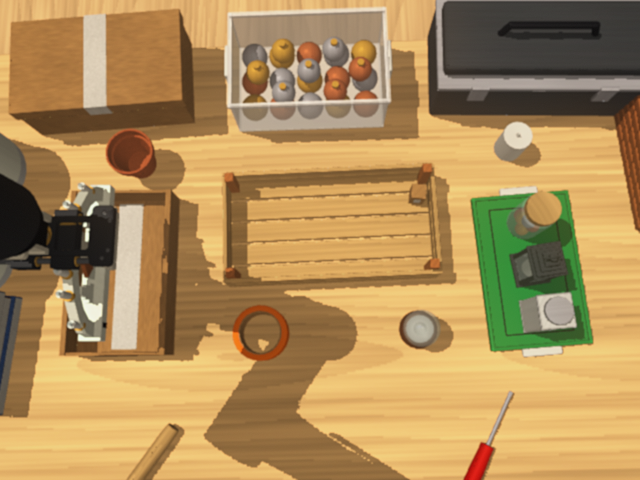

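View pics/wrist14.png

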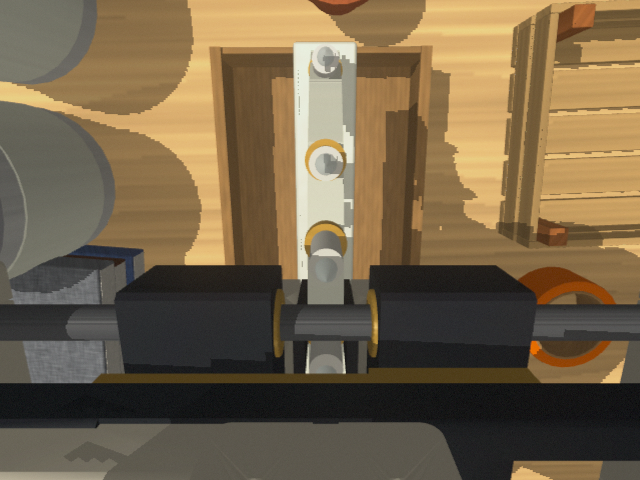

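View pics/side14.png

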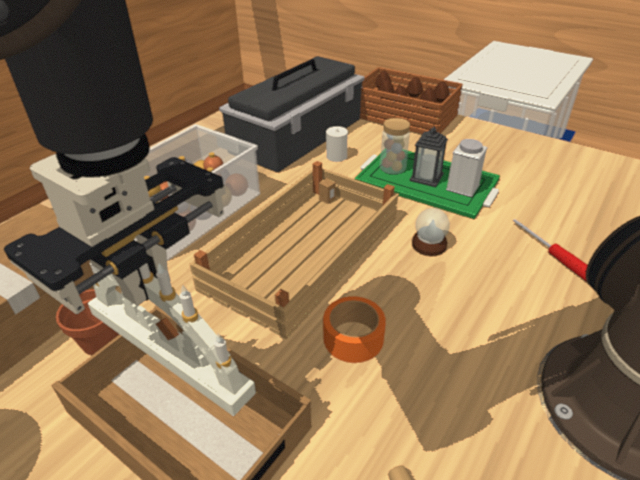

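```bash
python3 - <<'E'
from h import *
c=get_calibration("wrist")
print("arch far end",onz(c,310,42,.14+.022),"carton far outer rim",onz(c,325,46,.062), onz(c,212,47,.062),onz(c,432,45,.062))
t=get_calibration("top")
print("top arch far/near",onz(t,98,185,.16),onz(t,90,338,.16))
E
```

```text
arch far end [0.61755825 0.36705384 0.162     ] carton far outer rim [0.63798427 0.35821001 0.062     ] [0.63939065 0.44943253 0.062     ] [0.63669375 0.27197144 0.062     ]
top arch far/near [0.61974775 0.36399701 0.16      ] [0.37379039 0.3650463  0.16      ]
```

```bash
python3 -m crank '[{"slide":[0,-0.002,0.02],"turn":[0,0,0],"fingers":-1},{"slide":[0,-0.002,0.06],"turn":[0,0,0],"fingers":-1},{"slide":[0,-0.002,0.11],"turn":[0,0,0],"fingers":-1},{"slide":[0,-0.002,0.16],"turn":[0,0,0],"fingers":-1},{"slide":[0,-0.002,0.2],"turn":[0,0,0],"fingers":-1}]'; python3 -m crank '[{"slide":[0,0,0.02],"turn":[0,0,0],"fingers":-1},{"slide":[0,0,0.04],"turn":[0,0,0],"fingers":-1},{"slide":[0,0,0.05],"turn":[0,0,0],"fingers":-1},{"slide":[0,0,0.054],"turn":[0,0,0],"fingers":-1},{"slide":[0,0,0.054],"turn":[0,0,0],"fingers":-1}]'; python3 -m crank '[{"slide":[0,0,0.004],"turn":[0,0,0],"fingers":-1},{"slide":[0,0,0.008],"turn":[0,0,0],"fingers":-1},{"slide":[0,0,0.012],"turn":[0,0,0],"fingers":-1},{"slide":[0,0,0.014],"turn":[0,0,0],"fingers":-1}]'
```

```text
t: 26.7
eef_pos: [0.4944, 0.3624, 0.1401]
ee_rot: [3.141, 0.001, -0.022]
force: [-1.0, -0.0, -3.1]
width: 0.0138
t: 27.12
eef_pos: [0.4953, 0.3634, 0.1158]
ee_rot: [-3.141, -0.0, -0.021]
force: [0.6, -0.1, -2.4]
width: 0.0137
t: 27.45
eef_pos: [0.4951, 0.3632, 0.1087]
ee_rot: [-3.141, -0.0, -0.021]
force: [-0.8, 0.1, -2.5]
width: 0.0133
```

```bash
python3 -m crank '[{"slide":[0,0,0.002],"turn":[0,0,0],"fingers":-1},{"slide":[0,0,0.004],"turn":[0,0,0],"fingers":-1},{"slide":[0,0,0.006],"turn":[0,0,0],"fingers":-1}]'; for i in 1 2 3; do python3 -m crank '[{"slide":[0,0,0.001],"turn":[0,0,0],"fingers":-1},{"slide":[0,0,0.002],"turn":[0,0,0],"fingers":-1}]'; done
```

```text
t: 27.7
eef_pos: [0.4951, 0.3632, 0.1056]
ee_rot: [-3.141, -0.0, -0.021]
force: [0.7, 1.1, -3.4]
width: 0.0135
t: 27.87
eef_pos: [0.4951, 0.3631, 0.1045]
ee_rot: [3.142, -0.0, -0.021]
force: [-0.8, -0.4, -2.7]
width: 0.014
t: 28.03
eef_pos: [0.4951, 0.3632, 0.1036]
ee_rot: [-3.142, -0.0, -0.021]
force: [0.4, 0.7, -3.2]
width: 0.0134
t: 28.2
eef_pos: [0.4954, 0.3633, 0.1029]
ee_rot: [-3.141, -0.001, -0.021]
force: [-0.0, 0.6, 3.4]
width: 0.0141
```

```bash
python3 -m crank '[{"slide":[0,0,0],"turn":[0,0,0],"fingers":-0.4},{"slide":[0,0,0],"turn":[0,0,0],"fingers":0},{"slide":[0,0,0],"turn":[0,0,0],"fingers":0},{"slide":[0,0,0],"turn":[0,0,0],"fingers":0},{"slide":[0,0,0],"turn":[0,0,0],"fingers":0}]'; python3 -m crank '[{"slide":[0,0,-0.02],"turn":[0,0,0],"fingers":0},{"slide":[0,0,-0.06],"turn":[0,0,0],"fingers":0},{"slide":[0,0,-0.12],"turn":[0,0,0],"fingers":0},{"slide":[0,0,-0.19],"turn":[0,0,0],"fingers":0},{"slide":[0,0,-0.26],"turn":[0,0,0],"fingers":0}]'; python3 - <<'E'
from h import *
f=grab_frame("side"); cv2.imwrite("pics/s15.png",f[:,:,::-1])
go(.3985,-.3757,.19,.064)
E
```

```text
t: 28.62
eef_pos: [0.4951, 0.3632, 0.1027]
ee_rot: [-3.141, -0.0, -0.021]
force: [1.2, -1.2, -0.4]
width: 0.0405
t: 29.03
eef_pos: [0.4948, 0.3627, 0.2345]
ee_rot: [3.141, 0.0, -0.021]
force: [0.7, 1.2, 0.2]
width: 0.0439
t 29.08 pos [0.4978 0.3648 0.2432] rpy [-3.135 -0.009 -0.02 ] F [3.4 2.  7.9] w 0.0439
 slide [-0.1703  1.4853  0.095 ]  turn [-0.001  -0.0014 -0.0133]  dist mm 749.0 rows 18.0
```

View pics/s15.png

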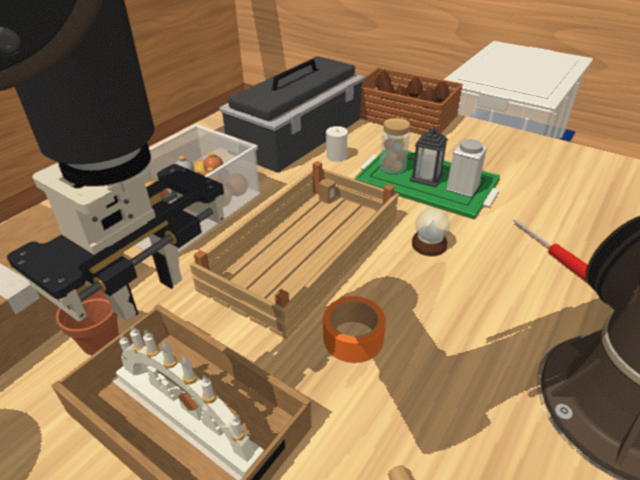

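```bash
for i in 1 2 3; do python3 -m crank '[{"slide":[-0.048,0.4,0],"turn":[0,0,-0.0045],"fingers":0.75},{"slide":[-0.048,0.4,0],"turn":[0,0,-0.0045],"fingers":0.75},{"slide":[-0.048,0.4,0],"turn":[0,0,-0.0045],"fingers":0.75},{"slide":[-0.048,0.4,0],"turn":[0,0,-0.0045],"fingers":0.75},{"slide":[-0.048,0.4,0],"turn":[0,0,-0.0045],"fingers":0.75}]'; done; python3 - <<'E'
from h import *
go(.3985,-.3757,.19,.064)
E
```

```text
t: 29.5
eef_pos: [0.466, 0.1614, 0.2333]
ee_rot: [-3.141, -0.001, 0.008]
force: [0.2, -0.1, 0.0]
width: 0.0715
t: 29.92
eef_pos: [0.4435, -0.0387, 0.2336]
ee_rot: [-3.141, -0.002, 0.036]
force: [1.0, -0.1, 0.0]
width: 0.0766
t: 30.33
eef_pos: [0.4268, -0.2398, 0.2335]
ee_rot: [3.141, -0.001, 0.064]
force: [1.2, -0.0, -0.2]
width: 0.077
t 30.33 pos [ 0.4268 -0.2398  0.2335] rpy [ 3.141e+00 -1.000e-03  6.400e-02] F [ 1.2 -0.  -0.2] w 0.077
 slide [-0.074   0.2677  0.0871]  turn [ 0.0001 -0.0002 -0.0001]  dist mm 145.5 rows 3.5
```

```bash
python3 -m crank '[{"slide":[-0.02,0.07,0],"turn":[0,0,0],"fingers":0.75},{"slide":[-0.045,0.15,0],"turn":[0,0,0],"fingers":0.75},{"slide":[-0.06,0.22,0.02],"turn":[0,0,0],"fingers":0.75},{"slide":[-0.074,0.268,0.06],"turn":[0,0,0],"fingers":0.75},{"slide":[-0.074,0.268,0.087],"turn":[0,0,0],"fingers":0.75}]'; python3 -m crank '[{"slide":[0,0,0],"turn":[0,0,0],"fingers":0.75},{"slide":[0,0,0],"turn":[0,0,0],"fingers":0.75},{"slide":[0,0,0],"turn":[0,0,0],"fingers":0.75}]'; python3 - <<'E'
from h import *
f=grab_frame("wrist"); cv2.imwrite("pics/w16.png",f[:,:,::-1]);crop(f,220,130,210,180,3.7,"w16c.png")
go(.3985,-.3757,.062,.064)
E
```

```text
t: 30.75
eef_pos: [0.3979, -0.3769, 0.1882]
ee_rot: [3.141, 0.0, 0.06]
force: [0.1, 0.5, -0.8]
width: 0.0766
t: 31.0
eef_pos: [0.3997, -0.3732, 0.1904]
ee_rot: [3.141, -0.001, 0.065]
force: [1.4, 0.8, -0.0]
width: 0.0764
t 31.05 pos [ 0.4    -0.3731  0.1906] rpy [ 3.14e+00 -2.00e-03  6.50e-02] F [ 0.4 -0.7  0.5] w 0.0768
 slide [-0.0038  0.0047  0.2572]  turn [ 0.0002 -0.0003  0.0002]  dist mm 128.7 rows 3.1
```

View pics/w16.png

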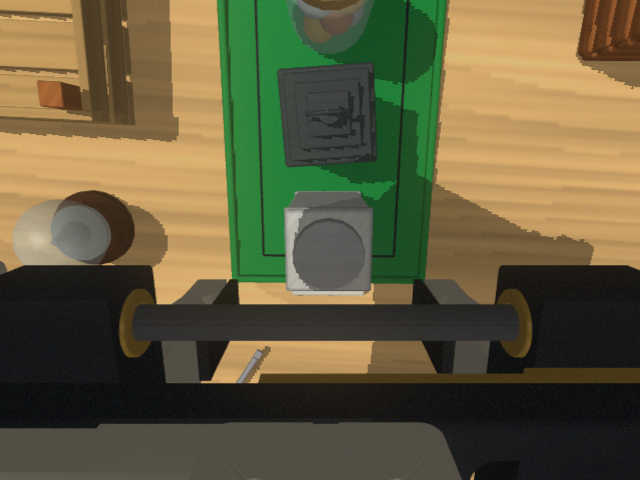

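```bash
python3 -m crank '[{"slide":[-0.003,0.0045,0.04],"turn":[0,0,0],"fingers":0.75},{"slide":[-0.003,0.0045,0.09],"turn":[0,0,0],"fingers":0.75},{"slide":[-0.003,0.0045,0.15],"turn":[0,0,0],"fingers":0.75},{"slide":[-0.003,0.0045,0.2],"turn":[0,0,0],"fingers":0.75},{"slide":[-0.003,0.0045,0.24],"turn":[0,0,0],"fingers":0.75}]'; python3 -m crank '[{"slide":[0,0,0.01],"turn":[0,0,0],"fingers":0.75},{"slide":[0,0,0.016],"turn":[0,0,0],"fingers":0.75},{"slide":[0,0,0.016],"turn":[0,0,0],"fingers":0.75},{"slide":[0,0,0.016],"turn":[0,0,0],"fingers":0.75}]'; python3 - <<'E'
from h import *
go(.3985,-.3757,.062,.064)
E
```

```text
t: 31.47
eef_pos: [0.3985, -0.3748, 0.0688]
ee_rot: [3.141, -0.001, 0.066]
force: [-0.3, 1.6, 0.1]
width: 0.0768
t: 31.8
eef_pos: [0.3991, -0.376, 0.0627]
ee_rot: [3.14, -0.002, 0.065]
force: [-0.5, -0.0, -0.3]
width: 0.0766
t 31.8 pos [ 0.3991 -0.376   0.0627] rpy [ 3.14e+00 -2.00e-03  6.50e-02] F [-0.5 -0.  -0.3] w 0.0766
 slide [-0.0011 -0.0007  0.0014]  turn [ 0.0002 -0.0003  0.0001]  dist mm 1.0 rows 0.0
```

Grip, lift, and carry back to the caddy's spot.

```bash
python3 -m crank '[{"slide":[0,0,0.001],"turn":[0,0,0],"fingers":0.4},{"slide":[0,0,0.001],"turn":[0,0,0],"fingers":-1},{"slide":[0,0,0.001],"turn":[0,0,0],"fingers":-1},{"slide":[0,0,0.001],"turn":[0,0,0],"fingers":-1},{"slide":[0,0,0.001],"turn":[0,0,0],"fingers":-1}]' 25; python3 -m crank '[{"slide":[0,0,-0.01],"turn":[0,0,0],"fingers":-1},{"slide":[0,0,-0.05],"turn":[0,0,0],"fingers":-1},{"slide":[0,0,-0.11],"turn":[0,0,0],"fingers":-1},{"slide":[0,0,-0.18],"turn":[0,0,0],"fingers":-1},{"slide":[0,0,-0.23],"turn":[0,0,0],"fingers":-1}]'; python3 -m crank '[{"slide":[0.02,-0.04,0],"turn":[0,0,0],"fingers":-1},{"slide":[0.05,-0.11,0],"turn":[0,0,0],"fingers":-1},{"slide":[0.08,-0.185,0],"turn":[0,0,0],"fingers":-1},{"slide":[0.105,-0.26,0],"turn":[0,0,0],"fingers":-1},{"slide":[0.13,-0.335,0],"turn":[0,0,0],"fingers":-1}]'; python3 - <<'E'
from h import *
go(.5403,.096,.18,.064)
E
```

```text
t: 32.22
eef_pos: [0.398, -0.3758, 0.0611]
ee_rot: [3.141, -0.001, 0.064]
force: [0.2, 2.8, 4.1]
width: 0.0558
t: 32.63
eef_pos: [0.3977, -0.3758, 0.1779]
ee_rot: [3.141, -0.0, 0.064]
force: [1.1, -0.5, -2.8]
width: 0.0559
t: 33.05
eef_pos: [0.4514, -0.2027, 0.1754]
ee_rot: [-3.141, 0.001, 0.063]
force: [0.8, -0.7, -3.9]
width: 0.0563
t 33.05 pos [ 0.4514 -0.2027  0.1754] rpy [-3.141e+00  1.000e-03  6.300e-02] F [ 0.8 -0.7 -3.9] w 0.0563
 slide [ 0.2149 -0.5851 -0.0092]  turn [-0.0001  0.0001 -0.0002]  dist mm 311.7 rows 7.5
```

```bash
python3 -m crank '[{"slide":[0.025,-0.07,0],"turn":[0,0,0],"fingers":-1},{"slide":[0.05,-0.14,0],"turn":[0,0,0],"fingers":-1},{"slide":[0.08,-0.21,0],"turn":[0,0,0],"fingers":-1},{"slide":[0.105,-0.28,0],"turn":[0,0,0],"fingers":-1},{"slide":[0.13,-0.35,0],"turn":[0,0,0],"fingers":-1}]'; python3 -m crank '[{"slide":[0.025,-0.07,0],"turn":[0,0,0],"fingers":-1},{"slide":[0.045,-0.13,0],"turn":[0,0,0],"fingers":-1},{"slide":[0.065,-0.18,0],"turn":[0,0,0],"fingers":-1},{"slide":[0.078,-0.21,0],"turn":[0,0,0],"fingers":-1},{"slide":[0.08,-0.225,0],"turn":[0,0,0],"fingers":-1}]'; python3 -m crank '[{"slide":[0,0,0],"turn":[0,0,0],"fingers":-1},{"slide":[0,0,0],"turn":[0,0,0],"fingers":-1},{"slide":[0,0,0],"turn":[0,0,0],"fingers":-1}]'; python3 - <<'E'
from h import *
go(.5403,.096,.062,.064)
E
```

```text
t: 33.47
eef_pos: [0.5052, -0.0237, 0.1755]
ee_rot: [-3.141, 0.001, 0.064]
force: [1.5, -0.5, -3.6]
width: 0.0556
t: 33.88
eef_pos: [0.5388, 0.0912, 0.1751]
ee_rot: [3.141, 0.001, 0.066]
force: [0.6, -0.0, -2.5]
width: 0.0557
t: 34.13
eef_pos: [0.5378, 0.0883, 0.1754]
ee_rot: [3.141, 0.001, 0.063]
force: [0.7, 0.2, -2.7]
width: 0.0558
t 34.13 pos [0.5378 0.0883 0.1754] rpy [3.141e+00 1.000e-03 6.300e-02] F [ 0.7  0.2 -2.7] w 0.0558
 slide [ 0.0062 -0.0152  0.2268]  turn [ 0.0001  0.0001 -0.0001]  dist mm 113.7 rows 2.7
```

```bash
python3 -m crank '[{"slide":[0.003,-0.008,0.02],"turn":[0,0,0],"fingers":-1},{"slide":[0.006,-0.015,0.06],"turn":[0,0,0],"fingers":-1},{"slide":[0.006,-0.015,0.11],"turn":[0,0,0],"fingers":-1},{"slide":[0.006,-0.015,0.15],"turn":[0,0,0],"fingers":-1},{"slide":[0.006,-0.015,0.18],"turn":[0,0,0],"fingers":-1}]'; python3 -m crank '[{"slide":[0,0,0.01],"turn":[0,0,0],"fingers":-1},{"slide":[0,0,0.018],"turn":[0,0,0],"fingers":-1},{"slide":[0,0,0.022],"turn":[0,0,0],"fingers":-1},{"slide":[0,0,0.022],"turn":[0,0,0],"fingers":-1}]'; python3 - <<'E'
from h import *
go(.5403,.096,.062,.064)
E
```

```text
t: 34.55
eef_pos: [0.5397, 0.0958, 0.0832]
ee_rot: [3.141, 0.002, 0.062]
force: [-0.1, -0.8, -3.0]
width: 0.0559
t: 34.88
eef_pos: [0.5412, 0.0969, 0.0749]
ee_rot: [-3.141, -0.001, 0.064]
force: [-0.6, 0.4, -4.3]
width: 0.0556
t 34.88 pos [0.5412 0.0969 0.0749] rpy [-3.141e+00 -1.000e-03  6.400e-02] F [-0.6  0.4 -4.3] w 0.0556
 slide [-0.002   0.0016  0.0258]  turn [-0.     -0.0001 -0.    ]  dist mm 12.9 rows 0.3
```

```bash
python3 -m crank '[{"slide":[-0.002,0.001,0.006],"turn":[0,0,0],"fingers":-1},{"slide":[-0.002,0.001,0.012],"turn":[0,0,0],"fingers":-1},{"slide":[-0.002,0.001,0.018],"turn":[0,0,0],"fingers":-1},{"slide":[-0.002,0.001,0.022],"turn":[0,0,0],"fingers":-1},{"slide":[-0.002,0.001,0.022],"turn":[0,0,0],"fingers":-1}]'; for i in 1 2 3; do python3 -m crank '[{"slide":[0,0,0.001],"turn":[0,0,0],"fingers":-1},{"slide":[0,0,0.002],"turn":[0,0,0],"fingers":-1}]'; done
```

```text
t: 35.3
eef_pos: [0.5397, 0.0963, 0.0632]
ee_rot: [3.141, 0.001, 0.064]
force: [0.5, 0.1, -3.5]
width: 0.0554
t: 35.47
eef_pos: [0.54, 0.0964, 0.0626]
ee_rot: [-3.142, -0.0, 0.064]
force: [-0.4, 0.6, -3.2]
width: 0.0556
t: 35.63
eef_pos: [0.54, 0.0964, 0.0616]
ee_rot: [-3.142, -0.0, 0.064]
force: [-0.4, 0.5, -3.3]
width: 0.0558
t: 35.8
eef_pos: [0.54, 0.0964, 0.0611]
ee_rot: [3.141, -0.0, 0.064]
force: [-4.6, 1.1, 8.7]
width: 0.0558
```

```bash
python3 -m crank '[{"slide":[0,0,-0.001],"turn":[0,0,0],"fingers":-1},{"slide":[0,0,-0.001],"turn":[0,0,0],"fingers":0.2},{"slide":[0,0,-0.001],"turn":[0,0,0],"fingers":0.75},{"slide":[0,0,-0.001],"turn":[0,0,0],"fingers":0.75},{"slide":[0,0,-0.001],"turn":[0,0,0],"fingers":0.75}]';python3 -m crank '[{"slide":[0,0,-0.02],"turn":[0,0,0],"fingers":0.75},{"slide":[0,0,-0.07],"turn":[0,0,0],"fingers":0.75},{"slide":[0,0,-0.13],"turn":[0,0,0],"fingers":0.75},{"slide":[0,0,-0.2],"turn":[0,0,0],"fingers":0.75},{"slide":[0,0,-0.26],"turn":[0,0,0],"fingers":0.75}]'; python3 -c "
from h import *
go(.4826,-.3707,.19,.133)"
```

```text
t: 36.22
eef_pos: [0.5403, 0.0965, 0.0613]
ee_rot: [-3.141, -0.001, 0.064]
force: [0.1, 0.3, -0.1]
width: 0.0704
t: 36.63
eef_pos: [0.5401, 0.0963, 0.1941]
ee_rot: [-3.141, -0.001, 0.064]
force: [1.0, 0.3, 0.2]
width: 0.0765
t 36.63 pos [0.5401 0.0963 0.1941] rpy [-3.141e+00 -1.000e-03  6.400e-02] F [1.  0.3 0.2] w 0.0765
 slide [-0.1748  0.9246  0.0078]  turn [-0.     -0.0002 -0.011 ]  dist mm 470.5 rows 11.3
```

```bash
for i in 1 2; do python3 -m crank '[{"slide":[-0.074,0.39,0],"turn":[0,0,-0.0055],"fingers":0.75},{"slide":[-0.074,0.39,0],"turn":[0,0,-0.0055],"fingers":0.75},{"slide":[-0.074,0.39,0],"turn":[0,0,-0.0055],"fingers":0.75},{"slide":[-0.074,0.39,0],"turn":[0,0,-0.0055],"fingers":0.75},{"slide":[-0.074,0.39,0],"turn":[0,0,-0.0055],"fingers":0.75}]'; done; python3 -c "
from h import *
go(.4826,-.3707,.19,.133)"
```

```text
t: 37.05
eef_pos: [0.5147, -0.1029, 0.1924]
ee_rot: [3.141, -0.001, 0.098]
force: [0.6, 0.0, -0.2]
width: 0.0768
t: 37.47
eef_pos: [0.4972, -0.3012, 0.1922]
ee_rot: [3.141, -0.001, 0.132]
force: [0.7, 0.0, 0.0]
width: 0.0764
t 37.47 pos [ 0.4972 -0.3012  0.1922] rpy [ 3.141e+00 -1.000e-03  1.320e-01] F [0.7 0.  0. ] w 0.0764
 slide [-0.0473  0.134   0.0044]  turn [ 0.0001 -0.0001 -0.0001]  dist mm 71.1 rows 1.7
```

```bash
python3 -m crank '[{"slide":[-0.02,0.06,0],"turn":[0,0,0],"fingers":0.75},{"slide":[-0.047,0.134,0],"turn":[0,0,0],"fingers":0.75},{"slide":[-0.047,0.134,0],"turn":[0,0,0],"fingers":0.75},{"slide":[-0.047,0.134,0],"turn":[0,0,0],"fingers":0.75},{"slide":[-0.047,0.134,0],"turn":[0,0,0],"fingers":0.75}]'; python3 -m crank '[{"slide":[0,0,0],"turn":[0,0,0],"fingers":0.75},{"slide":[0,0,0],"turn":[0,0,0],"fingers":0.75}]'; python3 - <<'E'
from h import *
f=grab_frame("wrist"); cv2.imwrite("pics/w17.png",f[:,:,::-1])
go(.4826,-.3705,.071,.133)
E
```

```text
t: 37.88
eef_pos: [0.4831, -0.368, 0.1915]
ee_rot: [3.142, -0.0, 0.132]
force: [-0.1, 0.8, 0.4]
width: 0.0767
t: 38.05
eef_pos: [0.4838, -0.3668, 0.1916]
ee_rot: [3.141, -0.001, 0.135]
force: [-0.1, 0.6, -0.5]
width: 0.0764
t 38.1 pos [ 0.4839 -0.3668  0.1915] rpy [ 3.141e+00 -1.000e-03  1.350e-01] F [ 0.5  0.4 -0.2] w 0.0766
 slide [-0.0037  0.0069  0.2411]  turn [ 0.     -0.0001  0.0003]  dist mm 120.6 rows 2.9
```

View pics/w17.png

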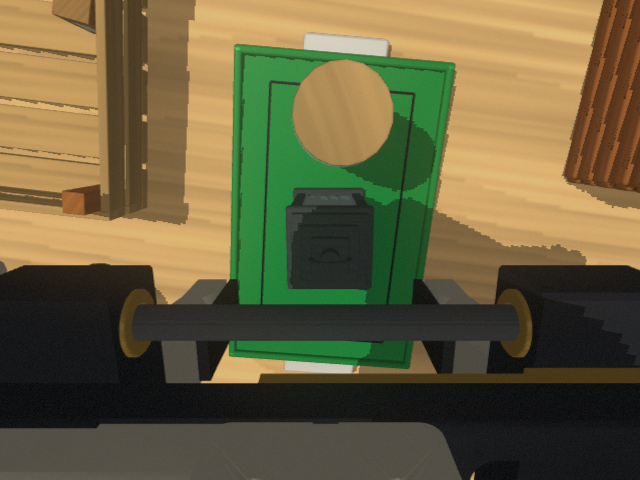

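```bash
python3 -m crank '[{"slide":[-0.003,0.0065,0.04],"turn":[0,0,0],"fingers":0.75},{"slide":[-0.003,0.0065,0.09],"turn":[0,0,0],"fingers":0.75},{"slide":[-0.003,0.0065,0.15],"turn":[0,0,0],"fingers":0.75},{"slide":[-0.003,0.0065,0.2],"turn":[0,0,0],"fingers":0.75},{"slide":[-0.003,0.0065,0.225],"turn":[0,0,0],"fingers":0.75}]'; python3 -m crank '[{"slide":[0,0,0.008],"turn":[0,0,0],"fingers":0.75},{"slide":[0,0,0.012],"turn":[0,0,0],"fingers":0.75},{"slide":[0,0,0.014],"turn":[0,0,0],"fingers":0.75},{"slide":[0,0,0.014],"turn":[0,0,0],"fingers":0.75}]'; python3 - <<'E'
from h import *
go(.4826,-.3705,.0711,.133)
E
```

```text
t: 38.52
eef_pos: [0.4812, -0.3695, 0.0756]
ee_rot: [-3.139, 0.003, 0.134]
force: [-1.3, 0.3, 0.1]
width: 0.0762
t: 38.85
eef_pos: [0.4832, -0.3713, 0.0727]
ee_rot: [3.141, -0.001, 0.134]
force: [-0.1, 0.1, -0.1]
width: 0.0765
t 38.85 pos [ 0.4832 -0.3713  0.0727] rpy [ 3.141e+00 -1.000e-03  1.340e-01] F [-0.1  0.1 -0.1] w 0.0765
 slide [-0.0011 -0.0017  0.0032]  turn [ 0.0002 -0.0002  0.0001]  dist mm 1.9 rows 0.0
```

```bash
python3 -m crank '[{"slide":[-0.001,-0.001,0.003],"turn":[0,0,0],"fingers":0.4},{"slide":[-0.001,-0.001,0.003],"turn":[0,0,0],"fingers":-1},{"slide":[-0.001,-0.001,0.003],"turn":[0,0,0],"fingers":-1},{"slide":[-0.001,-0.001,0.003],"turn":[0,0,0],"fingers":-1},{"slide":[-0.001,-0.001,0.003],"turn":[0,0,0],"fingers":-1}]' 35; python3 -m crank '[{"slide":[0,0,-0.01],"turn":[0,0,0],"fingers":-1},{"slide":[0,0,-0.05],"turn":[0,0,0],"fingers":-1},{"slide":[0,0,-0.11],"turn":[0,0,0],"fingers":-1},{"slide":[0,0,-0.17],"turn":[0,0,0],"fingers":-1},{"slide":[0,0,-0.22],"turn":[0,0,0],"fingers":-1}]'; python3 -m crank '[{"slide":[0.01,-0.03,0],"turn":[0,0,0],"fingers":-1},{"slide":[0.03,-0.09,0],"turn":[0,0,0],"fingers":-1},{"slide":[0.045,-0.16,0],"turn":[0,0,0],"fingers":-1},{"slide":[0.07,-0.235,0],"turn":[0,0,0],"fingers":-1},{"slide":[0.09,-0.31,0],"turn":[0,0,0],"fingers":-1}]'; python3 - <<'E'
from h import *
go(.5378,-.0099,.18,.133)
E
```

```text
t: 39.27
eef_pos: [0.482, -0.3708, 0.0706]
ee_rot: [3.141, -0.001, 0.133]
force: [-0.5, 1.4, 3.2]
width: 0.0574
t: 39.68
eef_pos: [0.4815, -0.3708, 0.1817]
ee_rot: [-3.141, 0.0, 0.133]
force: [0.7, 0.1, -2.9]
width: 0.0574
t: 40.1
eef_pos: [0.5053, -0.2098, 0.1798]
ee_rot: [-3.141, 0.001, 0.132]
force: [1.3, 0.3, -3.5]
width: 0.0576
t 40.1 pos [ 0.5053 -0.2098  0.1798] rpy [-3.141e+00  1.000e-03  1.320e-01] F [ 1.3  0.3 -3.5] w 0.0576
 slide [ 0.1169 -0.3879 -0.0004]  turn [-0.0001  0.0001 -0.0002]  dist mm 202.6 rows 4.9
```

```bash
python3 -m crank '[{"slide":[0.02,-0.075,0],"turn":[0,0,0],"fingers":-1},{"slide":[0.045,-0.15,0],"turn":[0,0,0],"fingers":-1},{"slide":[0.07,-0.22,0],"turn":[0,0,0],"fingers":-1},{"slide":[0.09,-0.29,0],"turn":[0,0,0],"fingers":-1},{"slide":[0.105,-0.345,0],"turn":[0,0,0],"fingers":-1}]'; python3 -m crank '[{"slide":[0.008,-0.025,0],"turn":[0,0,0],"fingers":-1},{"slide":[0.01,-0.035,0],"turn":[0,0,0],"fingers":-1},{"slide":[0.01,-0.035,0],"turn":[0,0,0],"fingers":-1},{"slide":[0.01,-0.035,0],"turn":[0,0,0],"fingers":-1},{"slide":[0.01,-0.035,0],"turn":[0,0,0],"fingers":-1}]'; python3 - <<'E'
from h import *
go(.5375,-.0098,.071,.133)
E
```

```text
t: 40.52
eef_pos: [0.5347, -0.0308, 0.18]
ee_rot: [-3.141, 0.0, 0.134]
force: [0.1, -0.8, -3.4]
width: 0.0572
t: 40.93
eef_pos: [0.5372, -0.0163, 0.1799]
ee_rot: [3.141, 0.001, 0.132]
force: [-0.1, -0.9, -3.2]
width: 0.0572
t 40.93 pos [ 0.5372 -0.0163  0.1799] rpy [3.141e+00 1.000e-03 1.320e-01] F [-0.1 -0.9 -3.2] w 0.0572
 slide [ 0.0024 -0.0129  0.2178]  turn [ 0.      0.0001 -0.0002]  dist mm 109.1 rows 2.6
```

```bash
python3 -m crank '[{"slide":[0.002,-0.012,0.02],"turn":[0,0,0],"fingers":-1},{"slide":[0.002,-0.012,0.06],"turn":[0,0,0],"fingers":-1},{"slide":[0.002,-0.012,0.11],"turn":[0,0,0],"fingers":-1},{"slide":[0.002,-0.012,0.15],"turn":[0,0,0],"fingers":-1},{"slide":[0.002,-0.012,0.175],"turn":[0,0,0],"fingers":-1}]'; python3 -m crank '[{"slide":[0,0,0.01],"turn":[0,0,0],"fingers":-1},{"slide":[0,0,0.018],"turn":[0,0,0],"fingers":-1},{"slide":[0,0,0.02],"turn":[0,0,0],"fingers":-1},{"slide":[0,0,0.02],"turn":[0,0,0],"fingers":-1}]'; python3 - <<'E'
from h import *
go(.5375,-.0098,.071,.133)
E
```

```text
t: 41.35
eef_pos: [0.5361, -0.0101, 0.0897]
ee_rot: [3.142, 0.003, 0.131]
force: [-0.6, 0.6, -3.5]
width: 0.0571
t: 41.68
eef_pos: [0.5382, -0.0093, 0.0829]
ee_rot: [3.142, -0.001, 0.133]
force: [-0.2, 0.1, -2.7]
width: 0.0576
t 41.68 pos [ 0.5382 -0.0093  0.0829] rpy [ 3.142e+00 -1.000e-03  1.330e-01] F [-0.2  0.1 -2.7] w 0.0576
 slide [-0.0015  0.0008  0.0238]  turn [ 0.     -0.0001 -0.    ]  dist mm 11.9 rows 0.3
```

```bash
python3 -m crank '[{"slide":[-0.001,0.001,0.006],"turn":[0,0,0],"fingers":-1},{"slide":[-0.001,0.001,0.011],"turn":[0,0,0],"fingers":-1},{"slide":[-0.001,0.001,0.016],"turn":[0,0,0],"fingers":-1},{"slide":[-0.001,0.001,0.02],"turn":[0,0,0],"fingers":-1},{"slide":[-0.001,0.001,0.02],"turn":[0,0,0],"fingers":-1}]'; for i in 1 2 ; do python3 -m crank '[{"slide":[0,0,0.001],"turn":[0,0,0],"fingers":-1},{"slide":[0,0,0.002],"turn":[0,0,0],"fingers":-1}]'; done
```

```text
t: 42.1
eef_pos: [0.5372, -0.0098, 0.0722]
ee_rot: [3.142, 0.0, 0.133]
force: [-0.2, -0.4, -3.4]
width: 0.057
t: 42.27
eef_pos: [0.5375, -0.0097, 0.0716]
ee_rot: [3.142, -0.0, 0.133]
force: [-0.7, 0.2, -3.2]
width: 0.0572
t: 42.43
eef_pos: [0.5374, -0.0097, 0.0706]
ee_rot: [3.142, -0.0, 0.133]
force: [-2.1, 1.1, 1.6]
width: 0.0572
```

Contact; release and return for the jar.

```bash
python3 -m crank '[{"slide":[0,0,0],"turn":[0,0,0],"fingers":0.2},{"slide":[0,0,0],"turn":[0,0,0],"fingers":0.75},{"slide":[0,0,0],"turn":[0,0,0],"fingers":0.75},{"slide":[0,0,0],"turn":[0,0,0],"fingers":0.75},{"slide":[0,0,0],"turn":[0,0,0],"fingers":0.75}]';python3 -m crank '[{"slide":[0,0,-0.02],"turn":[0,0,0],"fingers":0.75},{"slide":[0,0,-0.07],"turn":[0,0,0],"fingers":0.75},{"slide":[0,0,-0.13],"turn":[0,0,0],"fingers":0.75},{"slide":[0,0,-0.2],"turn":[0,0,0],"fingers":0.75},{"slide":[0,0,-0.26],"turn":[0,0,0],"fingers":0.75}]'; python3 -c "
from h import *
go(.5688,-.366,.2,0)"
```

```text
t: 42.85
eef_pos: [0.5377, -0.0097, 0.0709]
ee_rot: [3.142, -0.001, 0.133]
force: [-0.3, -0.5, 0.8]
width: 0.0753
t: 43.27
eef_pos: [0.5375, -0.0099, 0.2036]
ee_rot: [3.141, -0.001, 0.133]
force: [1.1, -1.2, -0.5]
width: 0.0764
t 43.27 pos [ 0.5375 -0.0099  0.2036] rpy [ 3.141e+00 -1.000e-03  1.330e-01] F [ 1.1 -1.2 -0.5] w 0.0764
 slide [-0.0327  0.7142  0.0074]  turn [ 0.     -0.0002  0.0212]  dist mm 357.5 rows 8.6
```

```bash
python3 -m crank '[{"slide":[-0.02,0.38,0],"turn":[0,0,0.021],"fingers":0.75},{"slide":[-0.02,0.38,0],"turn":[0,0,0.021],"fingers":0.75},{"slide":[-0.02,0.38,0],"turn":[0,0,0.021],"fingers":0.75},{"slide":[-0.02,0.38,0],"turn":[0,0,0.021],"fingers":0.75},{"slide":[-0.02,0.38,0],"turn":[0,0,0.021],"fingers":0.75}]'; python3 -c "
from h import *
go(.5688,-.366,.2,0)"
```

```text
t: 43.68
eef_pos: [0.5526, -0.2027, 0.2017]
ee_rot: [3.141, -0.001, 0.0]
force: [0.3, -0.7, -0.7]
width: 0.0768
t 43.68 pos [ 0.5526 -0.2027  0.2017] rpy [ 3.141e+00 -1.000e-03  0.000e+00] F [ 0.3 -0.7 -0.7] w 0.0768
 slide [0.0324 0.3265 0.0036]  turn [ 0.0001 -0.0001  0.    ]  dist mm 164.1 rows 3.9
```

```bash
python3 -m crank '[{"slide":[0.01,0.08,0],"turn":[0,0,0],"fingers":0.75},{"slide":[0.02,0.16,0],"turn":[0,0,0],"fingers":0.75},{"slide":[0.03,0.24,0],"turn":[0,0,0],"fingers":0.75},{"slide":[0.032,0.3,0],"turn":[0,0,0],"fingers":0.75},{"slide":[0.032,0.326,0],"turn":[0,0,0],"fingers":0.75}]'; python3 -m crank '[{"slide":[0,0,0],"turn":[0,0,0],"fingers":0.75},{"slide":[0,0,0],"turn":[0,0,0],"fingers":0.75},{"slide":[0,0,0],"turn":[0,0,0],"fingers":0.75}]'; python3 - <<'E'
from h import *
f=grab_frame("wrist"); cv2.imwrite("pics/w18.png",f[:,:,::-1])
go(.5688,-.366,.07,0)
E
```

```text
t: 44.1
eef_pos: [0.5684, -0.3662, 0.2008]
ee_rot: [3.141, 0.0, -0.001]
force: [0.5, 0.5, -0.2]
width: 0.0765
t: 44.35
eef_pos: [0.5688, -0.3617, 0.201]
ee_rot: [-3.141, -0.0, 0.001]
force: [-0.6, -0.4, -0.3]
width: 0.0763
t 44.4 pos [ 0.5689 -0.3613  0.2011] rpy [ 3.142e+00 -0.000e+00  2.000e-03] F [-0.3  0.8  0.4] w 0.0769
 slide [-0.0004  0.0093  0.2623]  turn [ 0.     -0.0001  0.0003]  dist mm 131.2 rows 3.1
```

View pics/w18.png

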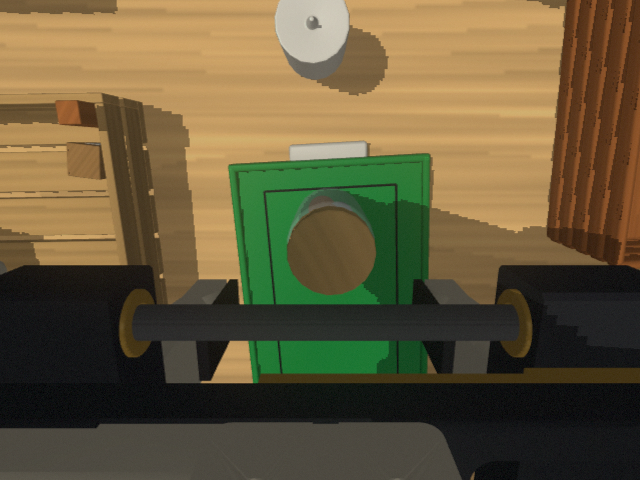

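```bash
python3 -m crank '[{"slide":[0,0.009,0.04],"turn":[0,0,0],"fingers":0.75},{"slide":[0,0.009,0.09],"turn":[0,0,0],"fingers":0.75},{"slide":[0,0.009,0.15],"turn":[0,0,0],"fingers":0.75},{"slide":[0,0.009,0.21],"turn":[0,0,0],"fingers":0.75},{"slide":[0,0.009,0.25],"turn":[0,0,0],"fingers":0.75}]'; python3 -m crank '[{"slide":[0,0,0.008],"turn":[0,0,0],"fingers":0.75},{"slide":[0,0,0.011],"turn":[0,0,0],"fingers":0.75},{"slide":[0,0,0.011],"turn":[0,0,0],"fingers":0.75},{"slide":[0,0,0.011],"turn":[0,0,0],"fingers":0.75}]'; python3 - <<'E'
from h import *
go(.5688,-.366,.07,0)
E
```

```text
t: 44.82
eef_pos: [0.5681, -0.3648, 0.0735]
ee_rot: [-3.14, 0.002, 0.003]
force: [0.6, -0.4, -0.6]
width: 0.0769
t: 45.15
eef_pos: [0.5702, -0.3669, 0.0722]
ee_rot: [3.14, -0.003, 0.002]
force: [0.8, -0.1, 0.3]
width: 0.0764
t 45.15 pos [ 0.5702 -0.3669  0.0722] rpy [ 3.14e+00 -3.00e-03  2.00e-03] F [ 0.8 -0.1  0.3] w 0.0764
 slide [-0.0028 -0.0018  0.0044]  turn [ 0.0002 -0.0004  0.0003]  dist mm 2.8 rows 0.1
```

```bash
python3 -m crank '[{"slide":[-0.002,-0.002,0.004],"turn":[0,0,0],"fingers":0.6},{"slide":[-0.002,-0.002,0.004],"turn":[0,0,0],"fingers":-1},{"slide":[-0.002,-0.002,0.004],"turn":[0,0,0],"fingers":-1},{"slide":[-0.002,-0.002,0.004],"turn":[0,0,0],"fingers":-1},{"slide":[-0.002,-0.002,0.004],"turn":[0,0,0],"fingers":-1}]' 25; python3 -m crank '[{"slide":[0,0,-0.01],"turn":[0,0,0],"fingers":-1},{"slide":[0,0,-0.05],"turn":[0,0,0],"fingers":-1},{"slide":[0,0,-0.11],"turn":[0,0,0],"fingers":-1},{"slide":[0,0,-0.17],"turn":[0,0,0],"fingers":-1},{"slide":[0,0,-0.22],"turn":[0,0,0],"fingers":-1}]'; python3 -m crank '[{"slide":[-0.003,-0.03,0],"turn":[0,0,0],"fingers":-1},{"slide":[-0.01,-0.09,0],"turn":[0,0,0],"fingers":-1},{"slide":[-0.02,-0.16,0],"turn":[0,0,0],"fingers":-1},{"slide":[-0.03,-0.235,0],"turn":[0,0,0],"fingers":-1},{"slide":[-0.035,-0.31,0],"turn":[0,0,0],"fingers":-1}]'; python3 - <<'E'
from h import *
go(.5403,-.1197,.18,0)
E
```

```text
t: 45.57
eef_pos: [0.5681, -0.3658, 0.0689]
ee_rot: [3.141, -0.001, 0.001]
force: [-1.5, 2.6, 6.5]
width: 0.0615
t: 45.98
eef_pos: [0.5675, -0.366, 0.1794]
ee_rot: [-3.141, 0.001, 0.001]
force: [0.2, -0.6, -2.8]
width: 0.0613
t: 46.4
eef_pos: [0.5483, -0.2094, 0.1768]
ee_rot: [-3.141, 0.002, -0.0]
force: [1.3, 0.5, -3.4]
width: 0.0617
t 46.4 pos [ 0.5483 -0.2094  0.1768] rpy [-3.141e+00  2.000e-03 -0.000e+00] F [ 1.3  0.5 -3.4] w 0.0617
 slide [-0.0161 -0.1793 -0.0063]  turn [-0.0001  0.0004 -0.0001]  dist mm 90.1 rows 2.2
```

```bash
python3 -m crank '[{"slide":[-0.006,-0.06,0],"turn":[0,0,0],"fingers":-1},{"slide":[-0.011,-0.11,0],"turn":[0,0,0],"fingers":-1},{"slide":[-0.015,-0.15,0],"turn":[0,0,0],"fingers":-1},{"slide":[-0.016,-0.175,0],"turn":[0,0,0],"fingers":-1},{"slide":[-0.016,-0.18,0],"turn":[0,0,0],"fingers":-1}]'; python3 -m crank '[{"slide":[0,0,0],"turn":[0,0,0],"fingers":-1},{"slide":[0,0,0],"turn":[0,0,0],"fingers":-1},{"slide":[0,0,0],"turn":[0,0,0],"fingers":-1}]'; python3 - <<'E'
from h import *
go(.5397,-.1197,.0695,0)
E
```

```text
t: 46.82
eef_pos: [0.5414, -0.1189, 0.1775]
ee_rot: [-3.141, 0.001, 0.003]
force: [0.5, -0.1, -4.4]
width: 0.0616
t: 47.07
eef_pos: [0.5419, -0.1216, 0.1777]
ee_rot: [3.141, 0.001, 0.0]
force: [-0.1, -0.6, -3.1]
width: 0.0614
t 47.07 pos [ 0.5419 -0.1216  0.1777] rpy [3.141e+00 1.000e-03 0.000e+00] F [-0.1 -0.6 -3.1] w 0.0614
 slide [-0.0043 -0.0039  0.2164]  turn [0.     0.0001 0.    ]  dist mm 108.2 rows 2.6
```

```bash
python3 -m crank '[{"slide":[-0.004,-0.004,0.02],"turn":[0,0,0],"fingers":-1},{"slide":[-0.004,-0.004,0.06],"turn":[0,0,0],"fingers":-1},{"slide":[-0.004,-0.004,0.11],"turn":[0,0,0],"fingers":-1},{"slide":[-0.004,-0.004,0.15],"turn":[0,0,0],"fingers":-1},{"slide":[-0.004,-0.004,0.175],"turn":[0,0,0],"fingers":-1}]'; python3 -m crank '[{"slide":[0,0,0.01],"turn":[0,0,0],"fingers":-1},{"slide":[0,0,0.018],"turn":[0,0,0],"fingers":-1},{"slide":[0,0,0.02],"turn":[0,0,0],"fingers":-1},{"slide":[0,0,0.02],"turn":[0,0,0],"fingers":-1}]'; python3 - <<'E'
from h import *
go(.5397,-.1197,.0695,0)
E
```

```text
t: 47.48
eef_pos: [0.5382, -0.1196, 0.0875]
ee_rot: [-3.141, 0.003, -0.001]
force: [-0.1, 0.3, -3.4]
width: 0.0615
t: 47.82
eef_pos: [0.5405, -0.1191, 0.0808]
ee_rot: [3.142, -0.001, 0.001]
force: [-0.5, -0.2, -3.8]
width: 0.0614
t 47.82 pos [ 0.5405 -0.1191  0.0808] rpy [ 3.142e+00 -1.000e-03  1.000e-03] F [-0.5 -0.2 -3.8] w 0.0614
 slide [-0.0015  0.0012  0.0227]  turn [ 0.     -0.0001  0.0001]  dist mm 11.4 rows 0.3
```

```bash
python3 -m crank '[{"slide":[-0.001,0.001,0.006],"turn":[0,0,0],"fingers":-1},{"slide":[-0.001,0.001,0.011],"turn":[0,0,0],"fingers":-1},{"slide":[-0.001,0.001,0.016],"turn":[0,0,0],"fingers":-1},{"slide":[-0.001,0.001,0.02],"turn":[0,0,0],"fingers":-1},{"slide":[-0.001,0.001,0.02],"turn":[0,0,0],"fingers":-1}]'; for i in 1 2 ; do python3 -m crank '[{"slide":[0,0,0.001],"turn":[0,0,0],"fingers":-1},{"slide":[0,0,0.002],"turn":[0,0,0],"fingers":-1}]'; done
```

```text
t: 48.23
eef_pos: [0.5394, -0.1193, 0.0702]
ee_rot: [-3.142, 0.0, 0.001]
force: [-0.8, -0.1, -4.1]
width: 0.0619
t: 48.4
eef_pos: [0.5397, -0.1194, 0.0696]
ee_rot: [3.142, -0.0, 0.001]
force: [0.7, 0.3, -3.7]
width: 0.0614
t: 48.57
eef_pos: [0.5399, -0.1194, 0.0689]
ee_rot: [3.142, -0.001, 0.001]
force: [-2.7, 1.8, 3.6]
width: 0.0615
```

Contact; release, rise and look from the original view pose.

```bash
python3 -m crank '[{"slide":[0,0,0],"turn":[0,0,0],"fingers":0.2},{"slide":[0,0,0],"turn":[0,0,0],"fingers":0.75},{"slide":[0,0,0],"turn":[0,0,0],"fingers":0.75},{"slide":[0,0,0],"turn":[0,0,0],"fingers":0.75},{"slide":[0,0,0],"turn":[0,0,0],"fingers":0.75}]';python3 -m crank '[{"slide":[0,0,-0.02],"turn":[0,0,0],"fingers":0.75},{"slide":[0,0,-0.07],"turn":[0,0,0],"fingers":0.75},{"slide":[0,0,-0.13],"turn":[0,0,0],"fingers":0.75},{"slide":[0,0,-0.2],"turn":[0,0,0],"fingers":0.75},{"slide":[0,0,-0.26],"turn":[0,0,0],"fingers":0.75}]'; python3 -m crank '[{"slide":[-0.04,-0.07,-0.08],"turn":[0,0,0],"fingers":0.75},{"slide":[-0.08,-0.14,-0.16],"turn":[0,0,0],"fingers":0.75},{"slide":[-0.11,-0.2,-0.24],"turn":[0,0,0],"fingers":0.75},{"slide":[-0.12,-0.22,-0.26],"turn":[0,0,0],"fingers":0.75},{"slide":[-0.12,-0.22,-0.26],"turn":[0,0,0],"fingers":0.75}]'; python3 -m crank '[{"slide":[0,0,0],"turn":[0,0,0],"fingers":0.75},{"slide":[0,0,0],"turn":[0,0,0],"fingers":0.75},{"slide":[0,0,0],"turn":[0,0,0],"fingers":0.75}]'; python3 - <<'E'
from h import *
import pickle
c=get_calibration("wrist");f=grab_frame("wrist");cv2.imwrite("pics/w20.png",f[:,:,::-1]);pickle.dump(c,open("w20.pkl","wb"))
crop(f,170,50,160,145,5,"w20a.png");crop(f,280,50,240,145,3.3,"w20b.png")
go(.48,-.01,.33,0)
E
```

```text
t: 48.98
eef_pos: [0.5399, -0.1194, 0.0688]
ee_rot: [3.142, -0.001, 0.001]
force: [-0.5, -0.5, -0.0]
width: 0.0757
t: 49.4
eef_pos: [0.5397, -0.1196, 0.2015]
ee_rot: [3.141, -0.001, 0.001]
force: [1.4, 0.0, 0.2]
width: 0.0769
t: 49.82
eef_pos: [0.4794, -0.0078, 0.3347]
ee_rot: [-3.14, -0.008, 0.002]
force: [1.3, -0.6, 1.0]
width: 0.0768
t: 50.07
eef_pos: [0.479, -0.0097, 0.3279]
ee_rot: [3.142, 0.001, 0.001]
force: [-0.6, 0.1, -0.5]
width: 0.0766
t 50.12 pos [ 0.479  -0.01    0.3274] rpy [3.141e+00 2.000e-03 1.000e-03] F [ 1.2  1.2 -0.3] w 0.0766
 slide [ 0.0019 -0.0001 -0.0052]  turn [0.0001 0.0003 0.0001]  dist mm 2.8 rows 0.1
```

View pics/w20a.png

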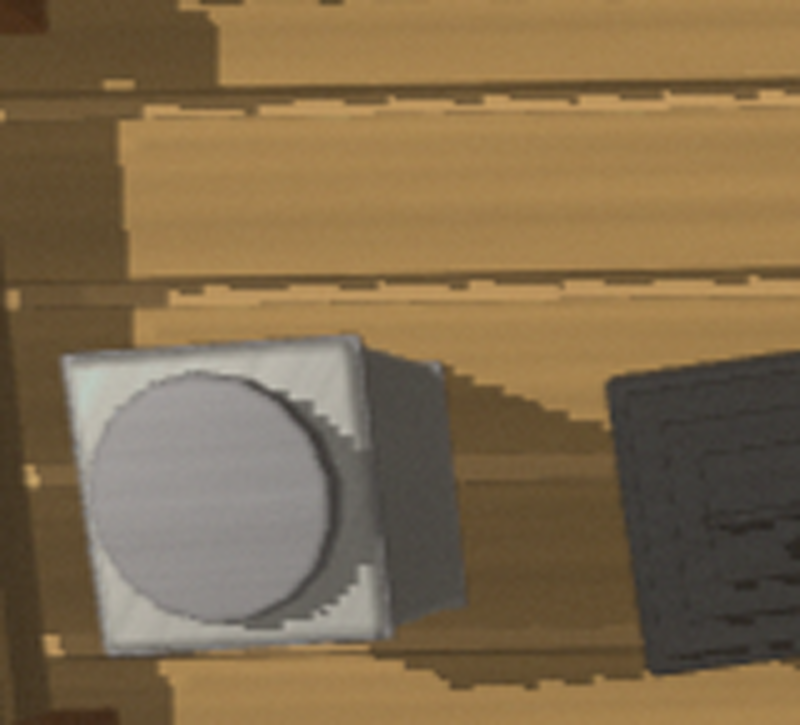

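View pics/w20b.png

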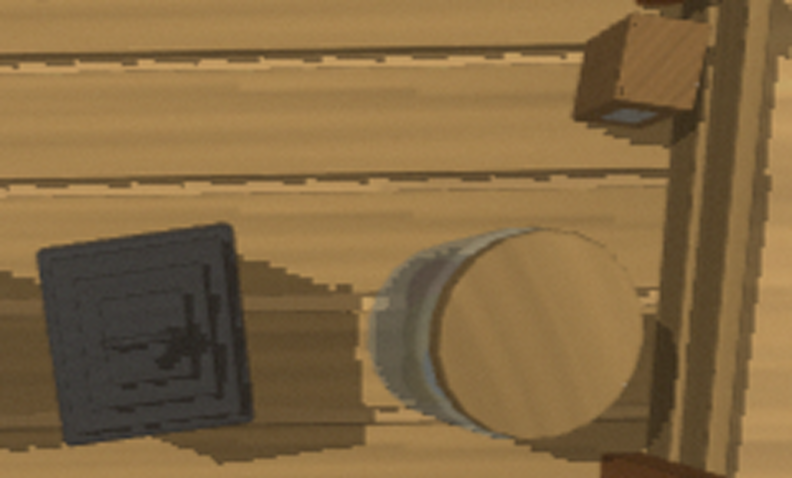

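```bash
python3 - <<'E'
from h import *
for n in ("side","top"):
    f=grab_frame(n); cv2.imwrite(f"pics/{n}21.png",f[:,:,::-1])
E
```

```text
(no output)
```

View pics/side21.png

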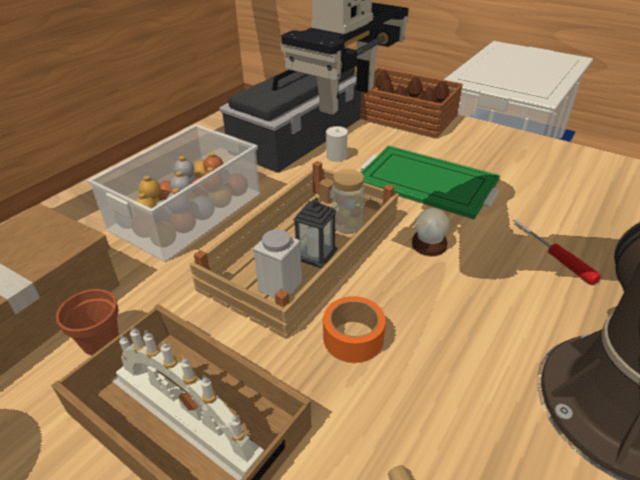

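View pics/top21.png

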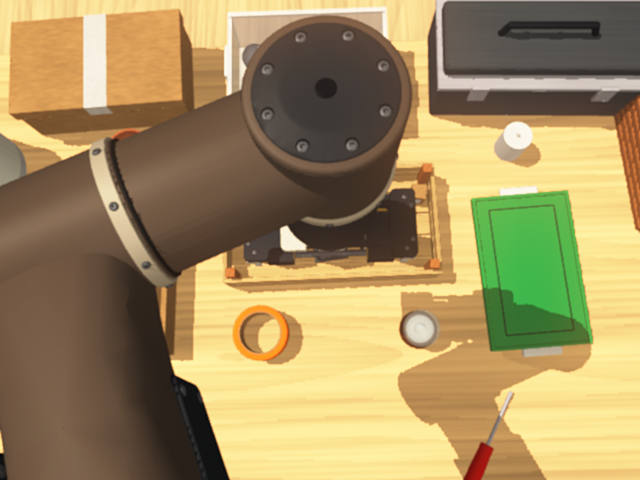

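```bash
python3 -c "
from h import *
go(.48,-.01,.33,0); print(job_done())"
```

```text
t 50.22 pos [ 0.4792 -0.0102  0.3273] rpy [3.141e+00 2.000e-03 0.000e+00] F [-0.1  0.4  0.3] w 0.0769
 slide [ 0.0015 -0.0004 -0.0054]  turn [0.0001 0.0004 0.    ]  dist mm 2.8 rows 0.1
the job is handed in; nothing more can be done
None
```

The job is done and handed in at about 50 s of the 146 s allowed. I cleared the jar, lantern and caddy onto the green lid and stood the arch upright in the carton, lengthwise. Then I put the caddy, lantern and jar back in the crate. Every set-down was lowered until the wrist force showed light contact (under about 15 N).

**Last checks:**
- **Positions:** the closing wrist view, judged by eye against the first one, puts all three things within about 1 mm of where they stood.
- **Standing:** the closing side view shows the three things upright in the crate and the arch upright in the carton.
- **Bystanders:** the globe and tape are where they were in the first pictures, and the bulb box has not visibly moved. The arm ended raised and clear, touching nothing.

**What disagreed:**
- **Arm settling:** the arm drifted about 2–7 mm after fast moves, so I corrected each grasp and placing using the wrist camera or the measured tool position.
- **Lantern grip:** the pads closed on the lantern's eaves (57 mm) rather than its body. It still stayed level and did not slip.
- **Top view:** the arm hid the crate's contents and the carton in the last top picture, so those were checked only with the wrist and side cameras.

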